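Roller, thrust washer and snap ring onto an axle stub

TASK

Mount the belt roller on the upright axle stub: slide the cream roller down the shaft onto its shoulder and let go, then lay the brass thrust washer over the shaft flat on the roller and let go. Then take the snap-ring pliers by both handles, squeeze them fully so that the ring on their tips is spread, bring it over the shaft and slide it down to the groove just above the washer; finish there while still holding the pliers squeezed, the spread ring level and centred at the groove, pressing only lightly, so that the fit can be checked before the ring is let snap in. Leave the other things on the bench alone.

Things in the scene. Friction and masses are not known exactly. Their poses are not given: they have to be found in the camera images.
- axle: steel axle stub, upright on a round flange fixed to the bench. Origin: centre of its underside, z up. Flange 100 mm across, 12 mm high (four bolt heads to 17 mm); shoulder 50 mm across, its top at 16 mm; shaft 36 mm across, its top at 67 mm, the last 3 mm chamfered to 30 mm. A groove runs round the shaft from 52 to 57 mm height.
- groove (a point): point on the shaft's axis 53.75 mm above the bench: where the ring's middle plane is when the ring lies on the seated washer, whose upper face is level with the groove's lower edge
- roller: loose cream plastic roller: ring of 56 mm outer diameter, 39 mm bore, 30 mm height, standing with its bore upright, 50 to 100 g. Origin: centre of its underside, z along its axis. Seated on the axle's shoulder its underside is 16 mm and its top 46 mm above the bench. Roller and washer may swap places.
- washer: loose brass thrust washer, 62 mm outer diameter, 39 mm bore, 6 mm thick, lying flat on the bench, 40 to 85 g. Origin: centre of its underside, z along its axis. Seated on the roller its underside is 46 mm and its upper face 52 mm above the bench; it overhangs the roller by 3 mm all round.
- rest: fixed wooden rest under the pliers: board 60 mm wide, 8 mm thick, from 28 mm behind to 92 mm ahead of the origin along x, with a block 25 mm high round the origin, 44 mm wide from x = -11 to 15 mm, and 18 mm wide back to x = -39 mm. Origin: on the bench; x as that of the pliers at the start.
- pliers: snap-ring pliers, 210 g, lying level on the wooden rest, their two tips bent down, carrying a dark steel snap ring, which stays on them. Origin: midway between the two pivots, level with the ring's underside (8 mm above the bench at the start); x from the handles towards the ring, z up. Pivot plate at the origin, 54 mm wide, up to 35 mm above the origin; jaws 20 mm above the ring's underside.
- handles (a point): point midway between the dark green handles, where to grip: 45 mm behind and 24 mm above the pliers' origin. Handles from x = -28 to -100 mm, each 9 mm wide, 14 mm high. Over their outsides 48 mm here at rest (54 at x = -60, 63 at x = -80); fully squeezed 28 mm all along, then parallel to x. The pliers centre themselves between the pads and shift under 1 mm along x when squeezed.
- ring_center (a point): centre of the fully spread ring's bore, in the ring's middle plane, on the pliers: 62.5 mm ahead of and 1.75 mm above their origin (107.5 mm ahead of and 22.25 mm below point handles). Ring 3.5 mm thick, 42 mm across, 49 mm when spread. Unspread it is too small for the shaft; fully spread it clears the shaft by 2 mm all round.
- jaw_left (a joint): swing of the left jaw, rad (the right one mirrors it): 0 at rest, grows as the handles are squeezed against the spring and the ring spreads, 0.22 at the stop, fully squeezed. Takes about 6 N on each handle to start and 14 N to reach the stop; a harder grip does no harm.
- cutters: bystander: cutting pliers with red handles, 85 x 162 x 14 mm, lying at the back; origin: centre of its underside
- screwdriver: bystander: screwdriver with a grey and red handle, 29 x 191 x 29 mm, lying along the right edge; origin: centre of its underside
- knob_violet: bystander: round violet knob, 44 mm across, 24 mm high; origin: centre of its underside
- disc_green: bystander: flat pale green knob, 42 mm across, 11 mm high; origin: centre of its underside
- snap_blank_b: bystander: flat dark blue ring-shaped snap blank, 61 x 115 x 13 mm; origin: centre of its underside
There are look-alikes about, which are no part of the job. Leave any purple look-alike of the washer alone.

How it is judged:
By the outcome, as a careful person would: the job done as asked, in the order asked, and still so for the second after the job is handed in, while the arm keeps its last pose, push and grip.
It also fails if it takes over 64 s, if anything falls off the work surface, if the arm or the gripper's body presses on something with over 40 N, if the wrist force passes 120 N, or if a joint passes its speed limit or range.

ROBOT

A 6-joint arm with a two-finger parallel gripper is mounted at the origin on the work surface; the furniture and walls round the work are solid. World frame = base frame: x ahead of the robot, y to its left, z up, the work surface at z = 0. Lengths are in mm, angles in rad, forces in N, time in s.
With the tool pointing down it reaches from about 275 to 1000 mm from the base axis. Payload 8.4 kg.
Tool frame: the origin (TCP) lies midway between the tips of the shut fingers; the grasp point (between the pads) lies 19 mm behind it; x points along the fingers, y is the direction in which the jaws open and shut, and the axes are right-handed (so a half turn about x gives the same grasp; the last joint's range is limited). The gripper opens to 85 mm and grips with 20 to 120 N. Pads are 22 mm wide; open, the fingers measure 114 mm over their backs; the gripper's body (76 mm by 85 mm) begins 54 mm behind the grasp point. The pads swing forward as they close: fully open they stand 13 mm farther back than shut.
Start: joints at [-1.128, 0.353, 1.633, -0, 1.155, -0.002], TCP at [268.922, -564.189, 231.281] pointing down, gripper open.
Joint ranges: [-2.63, 2.63], [-0.92, 2.1], [0.06, 2.66], [-1.3, 4.44], [0, 2.69], [-3.02, 3.02]. Speed limits (rad/s): [2.22, 2.22, 2.79, 3.14, 3.14, 3.14].

INTERFACE

Orientations are given as a unit quaternion [x, y, z, w].
In Python, from bench import sensors, eyes, robot gives the robot as it stands.
- The arm moves only by the tool apply_moves, never from a script. Its argument "rows" is a list of rows, each an object of numbers: "dx", "dy", "dz": the shift along the world's x, y, z scaled (see below); "rx", "ry", "rz": the turn, a rotation vector about the world's x, y, z scaled (see below); "jaw": the gripper's target within -1 to 1 (fully open at 1, half-way at 0, shut at -1). A call has 1 to 20 rows; each row shifts and turns the pose as measured when the row begins; what a row does not reach is not made up. The controller multiplies each number of a shift by 40 mm and each number of a turn by 120 degrees. A row lasts 1/8 s, in which the tool goes at most 62.5 mm and 10.7 degrees, less where a joint would pass 70% of its speed; a pose out of reach is approached as far as the arm can. A call with a number of a shift or a turn outside -1 to 1 is refused whole. A call with a gripper value outside its range is refused whole. The fingers move at their own pace and stop on an object; "grip_force" is the grip in N (left out, the last holds). Time passes only in rows, so rows that do not move let the fingers close. It gives the time, the measured TCP pose, the force and the opening at its end, in the units of the state.
- sensors.observe(): the state, without advancing time (a new reading comes with each control period).
- eyes.capture(name): name is "scene" or "top" or "wrist"; returns a dict with "img" (384x512x3 uint8, red, green, blue), "depth" (384x512 float32, mm along the optical axis (not along the pixel's ray), 0 where there is no reading), "mtx" (3x3 intrinsics, pixels), "dist" ([k1, k2, p1, p2, k3] as OpenCV has them; the pictures are not rectified), "R" (3x3) and "t" (3): a world point X has camera coordinates R X + t. Camera axes: x right, y down, z forward; pixel columns grow to the right and rows downward; lengths in mm; the calibration is good to about 2 mm. A picture is of the moment at which its call begins.
- robot.sign_off(): hands the job in, once; it reports no verdict.
The state is a dict: "clock": time; "qpos": joint angles; "qd": joint speeds; "tau": joint torques, N m; "position": TCP position; "ee_rot": TCP orientation; "ft_force": force on the tool from outside, world axes, zero at the start; "wrist_torque": the same for the moment, N m; "grip_width": finger opening in mm.
Only numpy, scipy, OpenCV 4.12 (cv2) and the standard library are available. Lean on these libraries where they do the work, as an engineer would, in place of code of your own. Each camera call takes 0.05 s, during which the arm holds its last target.

## Working session

There is one attempt and no reset: what is moved stays moved. The work goes in short steps, Python scripts to look and compute and a tool call to move; the robot and the scene stay as the last step left them, time stands still between calls to the robot, and variables do not carry over. Pictures are saved under pics/ and viewed, and the job is handed in when it is done.

Besides the shell and the picture viewer there is one more tool, called after "Request:" by a JSON object that holds its "op" and its "data". apply_moves: Moves the arm, as the interface text tells. Its arguments: {"type":"object","properties":{"rows":{"type":"array","items":{"type":"object","properties":{"dx":{"type":"number","minimum":-1,"maximum":1},"dy":{"type":"number","minimum":-1,"maximum":1},"dz":{"type":"number","minimum":-1,"maximum":1},"rx":{"type":"number","minimum":-1,"maximum":1},"ry":{"type":"number","minimum":-1,"maximum":1},"rz":{"type":"number","minimum":-1,"maximum":1},"jaw":{"type":"number"}}}},"grip_force":{"type":"number"}},"required":["rows"]}

```bash
ls; mkdir -p pics; cat > h.py <<'E'
import numpy as np, cv2
from bench import sensors, eyes, robot
def cap(n, save=None):
    c=eyes.capture(n)
    if save: cv2.imwrite(f'pics/{save}.png', c['img'][:,:,::-1])
    return c
def world(c,u,v,z=None):
    """pixel(s) -> world point on plane z, or by depth"""
    p=cv2.undistortPoints(np.array([[[u,v]]],float),c['mtx'],np.array(c['dist'],float))[0,0]
    d=np.array([p[0],p[1],1.]); R=np.array(c['R']);t=np.array(c['t'])
    o=-R.T@t; w=R.T@d
    if z is None: return o+w*c['depth'][int(round(v)),int(round(u))]
    return o+w*(z-o[2])/w[2]
def cloud(c):
    h,w=c['depth'].shape
    uu,vv=np.meshgrid(np.arange(w),np.arange(h))
    p=cv2.undistortPoints(np.stack([uu,vv],-1).reshape(-1,1,2).astype(float),c['mtx'],np.array(c['dist'],float))[:,0]
    X=np.c_[p,np.ones(len(p))]*c['depth'].reshape(-1,1)
    return ((X-np.array(c['t']))@np.array(c['R'])).reshape(h,w,3)
E
python3 - <<'E'
from h import *
for n in ['scene','top','wrist']:
    c=cap(n,n+'0'); print(n, -np.array(c['R']).T@np.array(c['t']))
s=sensors.observe(); print(s)
E
```

```text
pics
scene [ -91.12720331 -916.32274161  536.42121797]
top [ 314.36218481 -128.0747009  1063.80390718]
wrist [ 343.66090575 -529.20951884  373.36237287]
{'clock': 0.15, 'qpos': array([-1.12839143e+00,  3.53521608e-01,  1.63392918e+00, -2.20632595e-05,
        1.15520453e+00, -2.41648814e-03]), 'qd': array([ 2.05694184e-05,  1.32496536e-04, -3.40481098e-03, -2.14820881e-04,
        7.67935520e-04,  5.06291467e-04]), 'tau': array([-1.25601769e-04, -6.05637288e+01, -3.42339599e+01, -8.61563399e-05,
        6.13099983e-03,  1.46274306e-05]), 'position': array([ 268.77108084, -563.87305478,  230.72841422]), 'ee_rot': array([-0.68959996, -0.15634288,  0.68977786, -0.15561268]), 'ft_force': array([-0.15112113, -0.01917617, -0.01458851]), 'wrist_torque': array([-0.04060359, -0.01717879,  0.01888409]), 'grip_width': 85.51899252965114}
```

View pics/scene0.png

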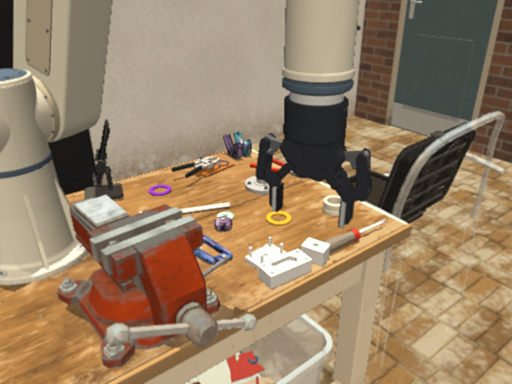

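View pics/top0.png

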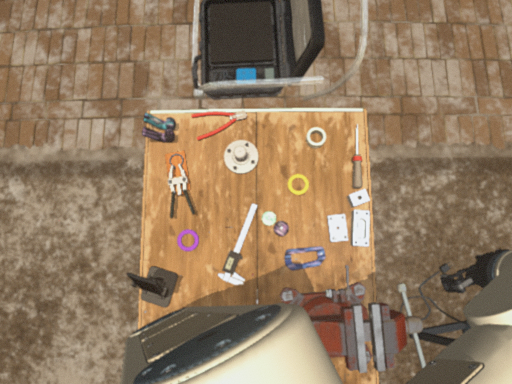

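View pics/wrist0.png

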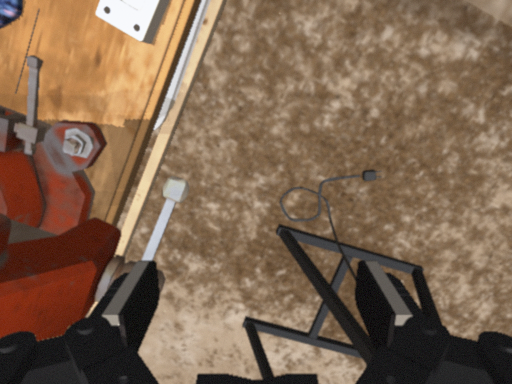

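The top view shows the axle at (241,156), roller at (316,136), brass washer at (298,184), purple look-alike at (188,240), and the pliers at about (178,185) with their ring towards the top. I'll enlarge and measure next.

```bash
python3 - <<'E'
from h import *
c=cap('top'); im=c['img'][:,:,::-1]
cv2.imwrite('pics/topz.png', cv2.resize(im[100:260,135:375],None,fx=3.3,fy=3.3,interpolation=cv2.INTER_CUBIC))
W=cloud(c)
for n,u,v in [('axle',241,156),('roller',308,136),('washer',290,184),('bench',260,200),('purple',180,240),('piv',178,184)]:
    print(n,c['depth'][v,u],W[v,u])
hsv=cv2.cvtColor(im,cv2.COLOR_BGR2HSV)
# heights of non-bench
m=(W[...,2]>3)&(W[...,2]<90)
def comp(mask,box,name,z):
    u0,v0,u1,v1=box
    k=np.zeros_like(mask);k[v0:v1,u0:u1]=mask[v0:v1,u0:u1]
    n,l,st,ce=cv2.connectedComponentsWithStats(k.astype(np.uint8))
    i=1+np.argmax(st[1:,4]); 
    cs,_=cv2.findContours((l==i).astype(np.uint8),cv2.RETR_EXTERNAL,cv2.CHAIN_APPROX_NONE)
    P=cs[0][:,0].astype(float)
    Q=np.array([world(c,*p,z)[:2] for p in P]).astype(np.float32)
    (e,ax,an)=cv2.fitEllipse(Q)
    print(name,'n',st[i,4],'ell',e,ax,an)
yel=(hsv[...,0]>20)&(hsv[...,0]<35)&(hsv[...,1]>170)&(hsv[...,2]>120)
comp(yel,(280,168,316,200),'washer',6)
cre=(hsv[...,1]<90)&(hsv[...,2]>170)
comp(cre,(300,122,332,152),'roller',30)
comp(cre,(218,135,265,180),'axle flange',12)
for z in (10,20,40,60): 
    comp((W[...,2]>z),(218,130,268,182),f'axle>{z}',{10:12,20:67,40:67,60:67}[z])
print(hsv[184,290],hsv[136,308],hsv[160,225])
E
```

```text
axle 1026.1472 [571.70943591 -69.09170403  67.17106607]
roller 1070.8624 [ 639.26243036 -260.65912787   30.31657089]
washer 1073.3329 [ 502.94614316 -207.5193806     5.82865181]
bench 1074.2227 [ 457.85434663 -120.39480807   -1.33102898]
purple 1051.9237 [343.48365203 108.0182549    5.51573653]
piv 1048.9177 [500.24363561 111.54559408  34.78610368]Traceback (most recent call last):
  File "<stdin>", line 21, in <module>
  File "<stdin>", line 14, in comp
    return _wrapfunc(a, 'argmax', axis=axis, out=out, **kwds)
    return bound(*args, **kwds)
ValueError: attempt to get argmax of an empty sequence
```

View pics/topz.png

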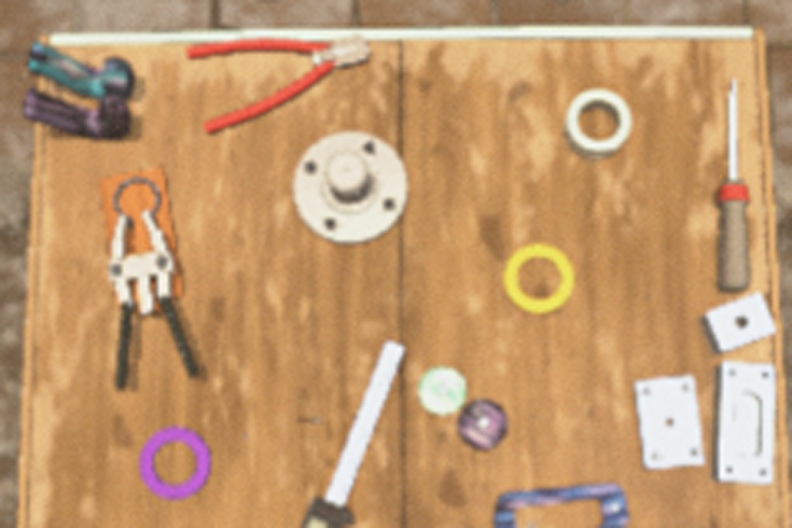

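```bash
cat >> h.py <<'E'
from scipy.optimize import least_squares
def circ(Q):
    Q=np.asarray(Q,float)
    f=lambda p: np.hypot(Q[:,0]-p[0],Q[:,1]-p[1])-p[2]
    r=least_squares(f,[*Q.mean(0),20],loss='soft_l1',f_scale=1.0); return r.x, np.std(f(r.x))
def fitblob(c,mask,box,z,hole=False):
    u0,v0,u1,v1=box
    k=np.zeros(mask.shape,np.uint8);k[v0:v1,u0:u1]=mask[v0:v1,u0:u1]
    cs,hi=cv2.findContours(k,cv2.RETR_CCOMP,cv2.CHAIN_APPROX_NONE)
    out=[]
    for q,h in zip(cs,hi[0]):
        if len(q)<12: continue
        Q=[world(c,*p,z)[:2] for p in q[:,0].astype(float)]
        x,s=circ(Q); out.append(('hole' if h[3]>=0 else 'outer',x.round(1),round(s,2),len(q)))
    return out
E
python3 - <<'E'
from h import *
c=cap('top'); im=c['img'][:,:,::-1]
W=cloud(c); Z=W[...,2]
hsv=cv2.cvtColor(im,cv2.COLOR_BGR2HSV)
print(hsv[184,290],hsv[136,308],hsv[160,225],hsv[240,180])
print('bench z', np.median(Z[190:260,215:235]))
box=(280,168,316,200)
yel=(hsv[...,0]>20)&(hsv[...,0]<35)&(hsv[...,1]>170)
print('washer',fitblob(c,yel,box,6), fitblob(c,(Z>3),box,6))
box=(300,122,334,152)
print('roller',fitblob(c,Z>20,box,30),fitblob(c,(hsv[...,1]<110)&(Z>-5)&(hsv[...,2]>150),box,30))
box=(215,132,268,182)
print('axle',fitblob(c,Z>8,box,12),fitblob(c,Z>40,box,67),fitblob(c,Z>64,box,67))
# plier points
m=np.zeros(Z.shape,bool); m[145:222,160:202]=True
P=W[m]; 
g=m&(Z>20)&(Z<48)
ys,xs=np.nonzero(g)
for v in range(150,222,3):
    r=[(u,W[v,u].round(0)) for u in range(160,202) if g[v,u]]
    if r: print(v,[ (u,int(w[0]),int(w[1]),int(w[2])) for u,w in r])
E
```

```text
[ 27 147 237] [ 42  11 239] [ 22  28 235] [145 128 204]
bench z -0.011495289612702637Traceback (most recent call last):
  File "<stdin>", line 9, in <module>
  File "h.py", line 30, in fitblob
    for q,h in zip(cs,hi[0]):
                      ~~^^^
TypeError: 'NoneType' object is not subscriptable
```

```bash
sed -i 's/    out=\[\]/    out=[]\n    if hi is None: return out/' h.py
python3 - <<'E'
from h import *
c=cap('top'); im=c['img'][:,:,::-1]
W=cloud(c); Z=W[...,2]
hsv=cv2.cvtColor(im,cv2.COLOR_BGR2HSV)
box=(280,168,316,200)
yel=(hsv[...,0]>22)&(hsv[...,0]<35)&(hsv[...,1]>120)&(hsv[...,2]>180)
print('washer',fitblob(c,yel,box,6), fitblob(c,(Z>3),box,6))
box=(300,122,334,152)
print('roller',fitblob(c,Z>20,box,30),fitblob(c,(hsv[...,1]<80)&(hsv[...,2]>150),box,30))
box=(215,132,268,182)
print('axle',fitblob(c,Z>8,box,12),fitblob(c,Z>40,box,67),fitblob(c,Z>64,box,67))
m=np.zeros(Z.shape,bool); m[145:222,160:202]=True
g=m&(Z>20)&(Z<48)
for v in range(150,222,3):
    r=[(u,*W[v,u].round(0).astype(int)) for u in range(160,202) if g[v,u]]
    if r: print(v,[tuple(int(a) for a in q) for q in r])
E
```

```text
washer [('outer', array([ 503.1, -230.3,   29.1]), np.float64(0.78), 57), ('hole', array([ 503. , -230.5,   20.9]), np.float64(0.63), 40)] [('outer', array([ 503.1, -230.6,   29.2]), np.float64(1.55), 66), ('hole', array([ 502.9, -230.6,   20.8]), np.float64(1.16), 43)]
roller [('outer', array([ 638.1, -283.5,   26.8]), np.float64(1.18), 53), ('hole', array([ 637.9, -283.1,   19.2]), np.float64(0.99), 36)] [('outer', array([ 638.3, -283.2,   28.1]), np.float64(0.97), 54), ('hole', array([ 638.9, -283.7,   19.2]), np.float64(0.83), 36)]
axle [('outer', array([585.3, -65.2,  48.8]), np.float64(1.19), 97)] [('outer', array([582.1, -66.3,  18.4]), np.float64(1.22), 39)] [('outer', array([585.2, -65.4,  16.1]), np.float64(1.15), 34)]
165 [(171, 556, 133, 35), (172, 556, 131, 33), (178, 555, 113, 36), (179, 555, 110, 35), (180, 555, 107, 38)]
168 [(170, 546, 136, 37), (171, 547, 133, 36), (172, 547, 130, 35), (179, 547, 110, 34), (181, 547, 104, 34)]
171 [(170, 538, 136, 35), (171, 538, 133, 35), (172, 538, 130, 33), (181, 537, 104, 37), (182, 538, 101, 34), (183, 538, 99, 33)]
174 [(169, 
[... 2691 characters left out ...]
89, 451, 79, 36), (190, 451, 76, 35)]
204 [(171, 443, 128, 40), (172, 443, 126, 37), (173, 443, 124, 36), (188, 443, 81, 36), (189, 442, 78, 40), (190, 442, 75, 41), (191, 443, 73, 34)]
207 [(170, 435, 132, 35), (171, 434, 129, 38), (172, 434, 125, 41), (173, 434, 123, 38), (190, 434, 74, 41), (191, 434, 71, 42), (192, 434, 70, 36)]
210 [(170, 426, 131, 38), (171, 426, 128, 39), (172, 426, 125, 40), (173, 426, 124, 34), (191, 426, 72, 37), (192, 426, 69, 38), (193, 426, 66, 37)]
213 [(170, 417, 131, 39), (171, 418, 129, 36), (172, 417, 125, 41), (173, 418, 124, 32), (192, 417, 69, 39), (193, 417, 66, 38), (194, 417, 63, 38)]
216 [(170, 409, 130, 39), (171, 409, 128, 36), (172, 409, 124, 40)]
```

Request:
{"op": "apply_moves", "data": {"rows": [{"dx":0.95,"dy":0.8,"jaw":1},{"dx":0.95,"dy":0.8},{"dx":0.95,"dy":0.8},{"dx":0.95,"dy":0.8},{"dx":0.95,"dy":0.8},{"dx":0.95,"dy":0.8},{"dx":0.95,"dy":0.8},{"dx":0.6,"dy":0.5}], "grip_force": 40}}

```text
invalid input
```

```bash
python3 - <<'E'
from h import *
from scipy.spatial.transform import Rotation as Ro
c=cap('wrist','w1'); s=sensors.observe()
print(s['clock'],s['position'],s['ft_force']); print(Ro.from_quat(s['ee_rot']).as_matrix().round(3)); print(-c['R'].T@c['t'], c['R'].round(2))
E
```

```text
0.35 [ 268.8658596  -564.09689503  231.1151776 ] [-0.05051811 -0.18489445 -0.32639666]
[[-0.     0.43  -0.903]
 [ 0.    -0.903 -0.43 ]
 [-1.    -0.    -0.   ]]
[ 343.73223324 -529.36046239  373.76057623] [[ 0.43 -0.9  -0.  ]
 [-0.85 -0.41  0.32]
 [-0.29 -0.14 -0.95]]
```

View pics/w1.png

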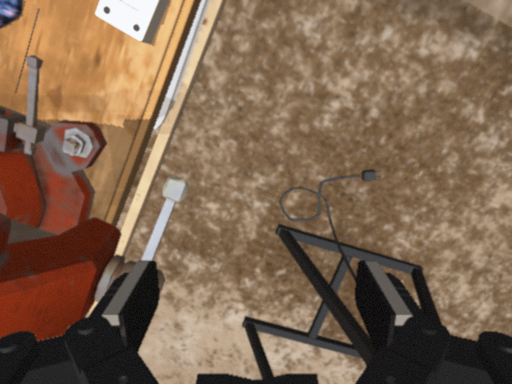

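The image is unchanged because the call was refused. I'll retry with every key given.

Request:
{"op": "apply_moves", "data": {"rows": [{"dx":0.9,"dy":0.7,"dz":0,"rx":0,"ry":0,"rz":0,"jaw":1},{"dx":0.9,"dy":0.7,"dz":0,"rx":0,"ry":0,"rz":0,"jaw":1},{"dx":0.9,"dy":0.7,"dz":0,"rx":0,"ry":0,"rz":0,"jaw":1},{"dx":0.9,"dy":0.7,"dz":0,"rx":0,"ry":0,"rz":0,"jaw":1},{"dx":0.9,"dy":0.7,"dz":0,"rx":0,"ry":0,"rz":0,"jaw":1},{"dx":0.9,"dy":0.7,"dz":0,"rx":0,"ry":0,"rz":0,"jaw":1},{"dx":0.9,"dy":0.7,"dz":0,"rx":0,"ry":0,"rz":0,"jaw":1},{"dx":0.9,"dy":0.7,"dz":0,"rx":0,"ry":0,"rz":0,"jaw":1},{"dx":0.9,"dy":0.7,"dz":0,"rx":0,"ry":0,"rz":0,"jaw":1}], "grip_force": 40}}

```text
clock: 1.48
position: [599.7, -305.9, 231.5]
ee_rot: [0.69, 0.153, -0.69, 0.155]
ft_force: [-0.4, -0.1, 0.6]
grip_width: 85.4
```

```bash
python3 - <<'E'
from h import *
c=cap('wrist','w2'); s=sensors.observe()
print(s['clock'],s['position'],s['ft_force'])
E
```

```text
1.525 [ 603.87487164 -302.30756068  231.4162829 ] [ 2.37269161  2.53333329 -0.03626348]
```

View pics/w2.png

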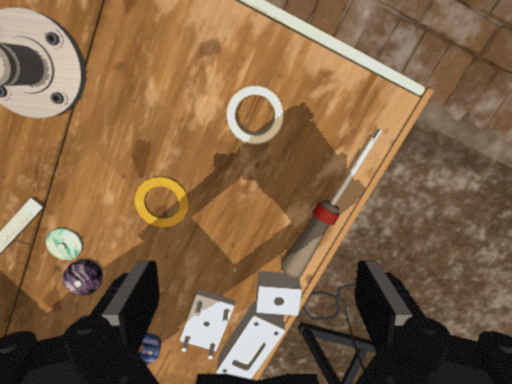

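The wrist view shows the roller at (255,114), the washer at (161,202), and the axle at the left edge near (20,65).

```bash
cat > meas.py <<'E'
from h import *
def run(c):
    im=c['img'][:,:,::-1]; W=cloud(c); Z=W[...,2]
    hsv=cv2.cvtColor(im,cv2.COLOR_BGR2HSV)
    yel=(hsv[...,0]>20)&(hsv[...,0]<35)&(hsv[...,1]>120)&(hsv[...,2]>180)
    near=lambda p,r: np.hypot(W[...,0]-p[0],W[...,1]-p[1])<r
    full=(0,0,512,384)
    for x in fitblob(c,near((503,-230),50)&(Z>3)&(Z<12),full,6): print('washer Z',x)
    for x in fitblob(c,near((638,-283),50)&(Z>26)&(Z<36),full,30): print('roller Z',x)
    return W
if __name__=='__main__':
    s=sensors.observe()
    c=cap('wrist'); run(c); s2=sensors.observe(); print(s['position'],s2['position'],s2['ee_rot'])
E
python3 meas.py
```

```text
washer Z ('outer', array([ 504.8, -232.4,   30.2]), np.float64(0.39), 146)
washer Z ('hole', array([ 505. , -232.4,   19.5]), np.float64(0.4), 94)
roller Z ('outer', array([ 639.9, -285.7,   27.4]), np.float64(0.27), 158)
roller Z ('hole', array([ 640.2, -285.7,   19.6]), np.float64(0.27), 113)
[ 603.87487164 -302.30756068  231.4162829 ] [ 601.81993115 -303.97589321  231.26148833] [ 0.69049867  0.15476047 -0.68924981  0.15554897]
```

```bash
python3 meas.py
```

```text
washer Z ('outer', array([ 504.9, -232.4,   30.1]), np.float64(0.39), 148)
washer Z ('hole', array([ 505. , -232.5,   19.5]), np.float64(0.35), 95)
roller Z ('outer', array([ 639.9, -285.8,   27.4]), np.float64(0.26), 160)
roller Z ('hole', array([ 640.2, -285.7,   19.6]), np.float64(0.3), 112)
[ 601.81993115 -303.97589321  231.26148833] [ 600.00556862 -305.37698479  231.09891355] [ 0.68997163  0.15454518 -0.68984152  0.15547866]
```

Request:
{"op": "apply_moves", "data": {"rows": [{"dx":0.5,"dy":0.25,"dz":-0.9,"rx":0,"ry":0,"rz":0,"jaw":1},{"dx":0.5,"dy":0.24,"dz":-0.9,"rx":0,"ry":0,"rz":0,"jaw":1},{"dx":0,"dy":0,"dz":-0.9,"rx":0,"ry":0,"rz":0,"jaw":1},{"dx":0,"dy":0,"dz":-0.7,"rx":0,"ry":0,"rz":0,"jaw":1},{"dx":0,"dy":0,"dz":0,"rx":0,"ry":0,"rz":0,"jaw":1}], "grip_force": 40}}

```text
clock: 2.25
position: [637.6, -289.2, 92.4]
ee_rot: [-0.69, -0.153, 0.69, -0.155]
ft_force: [-0.4, 0.9, 1.1]
grip_width: 85.2
```

```bash
python3 - <<'E'
from h import *
c=cap('wrist','w3'); s=sensors.observe()
print(s['clock'],s['position'],s['ee_rot'])
import meas; meas.run(c)
E
```

```text
2.3 [ 638.51443524 -289.61140024   93.96547972] [ 0.69057466  0.15248416 -0.68961537  0.15583921]
washer Z ('outer', array([ 507.1, -208.5,   52.4]), np.float64(1.52), 61)
washer Z ('outer', array([ 505.6, -233.7,   30.3]), np.float64(4.34), 105)
roller Z ('outer', array([ 640.6, -285.6,   27.7]), np.float64(0.25), 240)
roller Z ('hole', array([ 641. , -285.5,   19.1]), np.float64(0.29), 167)
```

View pics/w3.png

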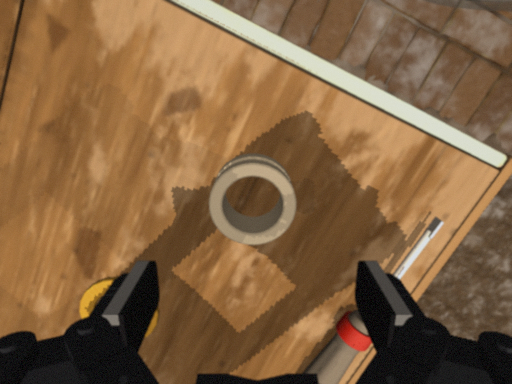

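The roller sits at (253,200), centred between the fingers. Now I'll descend.

Request:
{"op": "apply_moves", "data": {"rows": [{"dx":0.05,"dy":0.1,"dz":-0.9,"rx":0,"ry":0,"rz":0,"jaw":1},{"dx":0,"dy":0,"dz":-0.7,"rx":0,"ry":0,"rz":0,"jaw":1},{"dx":0,"dy":0,"dz":-0.3,"rx":0,"ry":0,"rz":0,"jaw":1},{"dx":0,"dy":0,"dz":0,"rx":0,"ry":0,"rz":0,"jaw":1}]}}

```text
clock: 2.8
position: [643.8, -289.7, 24.4]
ee_rot: [0.694, 0.149, -0.687, 0.158]
ft_force: [-0.3, -0.4, -1.0]
grip_width: 85.4
```

```bash
python3 - <<'E'
from h import *
s=sensors.observe()
print(s['clock'],s['position'],s['ft_force'],s['qd'].round(3))
E
```

```text
2.8 [ 643.82612581 -289.71026579   24.43339677] [-0.26763696 -0.38878219 -1.00279559] [-0.004 -0.021 -0.014 -0.     0.007 -0.001]
```

```bash
cat > need.py <<'E'
import sys
from h import *
from scipy.spatial.transform import Rotation as Ro
def need(tx,ty,tz,yaw=None):
    """yaw: angle (deg) of tool y in world; None=keep"""
    s=sensors.observe(); p=s['position']; R=Ro.from_quat(s['ee_rot']); M=R.as_matrix()
    a=np.degrees(np.arctan2(M[1,1],M[0,1]))
    y=a if yaw is None else yaw
    yv=np.array([np.cos(np.radians(y)),np.sin(np.radians(y)),0]); xv=np.array([0,0,-1.]); 
    T=Ro.from_matrix(np.c_[xv,yv,np.cross(xv,yv)]); d=(T*R.inv()).as_rotvec(degrees=True)/120
    print('t',round(s['clock'],2),'pos',p.round(1),'yaw',round(a,2),'w',round(s['grip_width'],1),'F',s['ft_force'].round(1),
      'tilt deg',round(np.degrees(np.arccos(min(1,-M[2,0]))),2))
    print('  units d',((np.array([tx,ty,tz])-p)/40).round(3),'r',d.round(4))
if __name__=='__main__':
    need(*[float(x) for x in sys.argv[1:]])
E
python3 need.py 640.4 -285.6 2 -64.5
```

```text
t 2.8 pos [ 643.8 -289.7   24.4] yaw -64.94 w 85.4 F [-0.3 -0.4 -1. ] tilt deg 0.87
  units d [-0.086  0.103 -0.561] r [0.0044 0.0057 0.0036]
```

Request:
{"op": "apply_moves", "data": {"rows": [{"dx":-0.086,"dy":0.103,"dz":-0.4,"rx":0.004,"ry":0.006,"rz":0.003,"jaw":1},{"dx":0,"dy":0,"dz":0,"rx":0,"ry":0,"rz":0,"jaw":1}]}}

```text
clock: 3.05
position: [641.3, -286.1, 9.9]
ee_rot: [0.69, 0.155, -0.689, 0.156]
ft_force: [0.0, 0.7, -1.1]
grip_width: 85.1
```

```bash
python3 need.py 640.4 -285.6 2 -64.5
```

```text
t 3.05 pos [ 641.3 -286.1    9.9] yaw -64.56 w 85.1 F [ 0.   0.7 -1.1] tilt deg 0.11
  units d [-0.023  0.011 -0.198] r [0.0007 0.0006 0.0005]
```

Request:
{"op": "apply_moves", "data": {"rows": [{"dx":-0.023,"dy":0.011,"dz":-0.18,"rx":0,"ry":0,"rz":0,"jaw":1},{"dx":0,"dy":0,"dz":0,"rx":0,"ry":0,"rz":0,"jaw":0.6},{"dx":0,"dy":0,"dz":0,"rx":0,"ry":0,"rz":0,"jaw":-1},{"dx":0,"dy":0,"dz":0,"rx":0,"ry":0,"rz":0,"jaw":-1},{"dx":0,"dy":0,"dz":0,"rx":0,"ry":0,"rz":0,"jaw":-1},{"dx":0,"dy":0,"dz":0,"rx":0,"ry":0,"rz":0,"jaw":-1}], "grip_force": 30}}

```text
clock: 3.8
position: [641.4, -286.0, 3.9]
ee_rot: [0.691, 0.155, -0.689, 0.157]
ft_force: [-0.3, 0.3, -0.7]
grip_width: 55.5
```

```bash
python3 need.py 640.4 -285.6 3 -64.5
```

```text
t 3.8 pos [ 641.4 -286.     3.9] yaw -64.55 w 55.5 F [-0.3  0.3 -0.7] tilt deg 0.24
  units d [-0.026  0.009 -0.023] r [0.0011 0.0016 0.0004]
```

Request:
{"op": "apply_moves", "data": {"rows": [{"dx":0,"dy":0,"dz":0.5,"rx":0,"ry":0,"rz":0,"jaw":-1},{"dx":0,"dy":0,"dz":1,"rx":0,"ry":0,"rz":0,"jaw":-1},{"dx":0,"dy":0,"dz":1,"rx":0,"ry":0,"rz":0,"jaw":-1},{"dx":-0.3,"dy":0.7,"dz":1,"rx":0,"ry":0,"rz":0,"jaw":-1},{"dx":-0.38,"dy":0.9,"dz":0.4,"rx":0,"ry":0,"rz":0,"jaw":-1},{"dx":-0.38,"dy":0.9,"dz":0,"rx":0,"ry":0,"rz":0,"jaw":-1},{"dx":-0.38,"dy":0.9,"dz":0,"rx":0,"ry":0,"rz":0,"jaw":-1},{"dx":-0.38,"dy":0.9,"dz":0,"rx":0,"ry":0,"rz":0,"jaw":-1},{"dx":-0.38,"dy":0.9,"dz":0,"rx":0,"ry":0,"rz":0,"jaw":-1},{"dx":0,"dy":0,"dz":0,"rx":0,"ry":0,"rz":0,"jaw":-1},{"dx":0,"dy":0,"dz":0,"rx":0,"ry":0,"rz":0,"jaw":-1}]}}

```text
clock: 5.18
position: [552.9, -73.4, 179.9]
ee_rot: [0.696, 0.152, -0.684, 0.159]
ft_force: [0.1, -0.1, -0.9]
grip_width: 55.8
```

```bash
python3 need.py 584.5 -65.5 130 -64.5; python3 - <<'E'
from h import *
c=cap('wrist','w4'); W=cloud(c); Z=W[...,2]
near=lambda p,r: np.hypot(W[...,0]-p[0],W[...,1]-p[1])<r
f=(0,0,512,384)
for lo,hi,z in [(64,72,67),(9,15,12)]:
    for x in fitblob(c,near((585,-66),60)&(Z>lo)&(Z<hi),f,z): print('axle',z,x)
E
python3 need.py 584.5 -65.5 130 -64.5
```

```text
t 5.17 pos [552.9 -73.4 179.9] yaw -64.61 w 55.8 F [ 0.1 -0.1 -0.9] tilt deg 1.12
  units d [ 0.789  0.196 -1.248] r [0.0027 0.0089 0.0008]
axle 67 ('outer', array([587. , -66.1,  17.3]), np.float64(0.32), 137)
axle 12 ('outer', array([586.5, -66.3,  49.4]), np.float64(0.26), 311)
axle 12 ('hole', array([ 568.9, -101.5,    6.3]), np.float64(0.35), 39)
axle 12 ('hole', array([551.2, -49.5,   6.3]), np.float64(0.28), 38)
axle 12 ('hole', array([584.5, -67.8,  26.9]), np.float64(1.29), 185)
axle 12 ('hole', array([620.8, -83.7,   6.2]), np.float64(0.32), 41)
axle 12 ('hole', array([603.1, -31.9,   6.1]), np.float64(0.28), 40)
t 5.22 pos [552.9 -73.5 179.8] yaw -64.64 w 55.4 F [-0.1  0.8 -0.6] tilt deg 1.1
  units d [ 0.79   0.2   -1.245] r [0.0026 0.0088 0.0011]
```

View pics/w4.png

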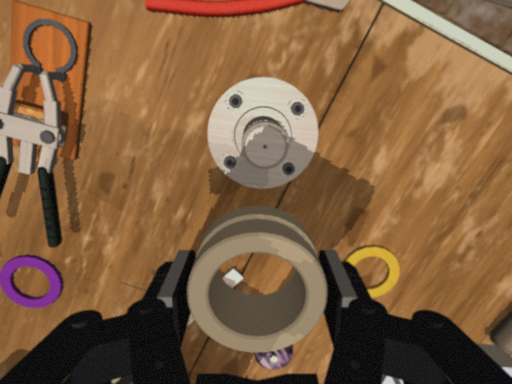

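The wrist view shows the axle top at (264,145) and the roller held at (257,290). I'll measure the roller's offset in the hand.

```bash
cat > hand.py <<'E'
from h import *
s=sensors.observe(); p=s['position']
c=cap('wrist'); W=cloud(c); Z=W[...,2]
hsv=cv2.cvtColor(c['img'],cv2.COLOR_RGB2HSV)
near=np.hypot(W[...,0]-p[0],W[...,1]-p[1])<45
d=c['depth'][260:340,180:340]
m=near&(Z>p[2]+5)&(Z<p[2]+60)
zt=np.median(Z[m&(hsv[...,2]>90)]) if m.any() else 0
print('ztop med',zt-p[2], np.percentile(Z[m],[5,25,50,75,95])-p[2])
for dz in (20,24,26,28):
  for x in fitblob(c,near&(abs(Z-p[2]-26)<4),(0,0,512,384),p[2]+dz): print(dz,x[0],x[1]-np.r_[p[:2],0],x[2:])
E
python3 hand.py
```

```text
ztop med 26.30899519991445 [ 8.5538106  22.05128009 26.56062609 41.2456624  57.83923853]
20 outer [-3.61777354 -2.41149512 30.4       ] (np.float64(4.44), 657)
20 hole [-3.21777354 -2.11149512 19.4       ] (np.float64(0.39), 276)
24 outer [-1.11777354 -1.21149512 29.5       ] (np.float64(4.3), 657)
24 hole [-0.71777354 -0.91149512 18.8       ] (np.float64(0.38), 276)
26 outer [ 0.08222646 -0.61149512 29.        ] (np.float64(4.22), 657)
26 hole [ 0.48222646 -0.31149512 18.5       ] (np.float64(0.37), 276)
28 outer [ 1.28222646e+00 -1.14951182e-02  2.85000000e+01] (np.float64(4.15), 657)
28 hole [ 1.68222646  0.28850488 18.2       ] (np.float64(0.37), 276)
```

Request:
{"op": "apply_moves", "data": {"rows": [{"dx":0.79,"dy":0.19,"dz":-0.8,"rx":0.003,"ry":0.009,"rz":0.001,"jaw":-1},{"dx":0.15,"dy":0,"dz":-0.7,"rx":0,"ry":0,"rz":0,"jaw":-1},{"dx":0,"dy":0,"dz":0,"rx":0,"ry":0,"rz":0,"jaw":-1},{"dx":0,"dy":0,"dz":0,"rx":0,"ry":0,"rz":0,"jaw":-1}]}}

```text
clock: 5.78
position: [593.5, -69.5, 119.7]
ee_rot: [0.691, 0.154, -0.689, 0.154]
ft_force: [0.8, -0.5, -1.6]
grip_width: 56.0
```

```bash
python3 need.py 586 -66 80 -64.5
```

```text
t 5.78 pos [593.5 -69.5 119.7] yaw -64.77 w 56.0 F [ 0.8 -0.5 -1.6] tilt deg 0.09
  units d [-0.187  0.088 -0.994] r [-0.0001  0.0007  0.0022]
```

Request:
{"op": "apply_moves", "data": {"rows": [{"dx":-0.187,"dy":0.088,"dz":-0.6,"rx":0,"ry":0,"rz":0.002,"jaw":-1},{"dx":0,"dy":0,"dz":0,"rx":0,"ry":0,"rz":0,"jaw":-1},{"dx":0,"dy":0,"dz":0,"rx":0,"ry":0,"rz":0,"jaw":-1}]}}

```text
clock: 6.15
position: [587.8, -67.2, 99.6]
ee_rot: [0.692, 0.155, -0.688, 0.156]
ft_force: [0.5, -0.3, -0.1]
grip_width: 55.4
```

```bash
python3 need.py 586 -66 75 -64.5; python3 hand.py; python3 need.py 586 -66 75 -64.5; python3 - <<'E'
from h import *
cap('wrist','w5')
E
```

```text
t 6.15 pos [587.8 -67.2  99.6] yaw -64.6 w 55.4 F [ 0.5 -0.3 -0.1] tilt deg 0.39
  units d [-0.045  0.031 -0.615] r [0.0002 0.0032 0.0008]
ztop med 26.202872141071083 [ 8.57167555 22.15186959 26.53957526 41.35074643 57.89542348]
20 outer [-3.38940431 -2.55003023 30.5       ] (np.float64(4.4), 652)
20 hole [-2.88940431 -2.25003023 19.4       ] (np.float64(0.39), 276)
24 outer [-0.88940431 -1.35003023 29.5       ] (np.float64(4.26), 652)
24 hole [-0.38940431 -1.05003023 18.8       ] (np.float64(0.38), 276)
26 outer [ 0.31059569 -0.75003023 29.        ] (np.float64(4.19), 652)
26 hole [ 0.81059569 -0.45003023 18.5       ] (np.float64(0.37), 276)
28 outer [ 1.61059569 -0.15003023 28.5       ] (np.float64(4.12), 652)
28 hole [ 2.11059569  0.14996977 18.2       ] (np.float64(0.36), 276)
t 6.2 pos [587.6 -67.2  99.5] yaw -64.59 w 56.0 F [-0.3  0.  -0.3] tilt deg 0.37
  units d [-0.04   0.03  -0.613] r [0.0002 0.0031 0.0008]
```

View pics/w5.png

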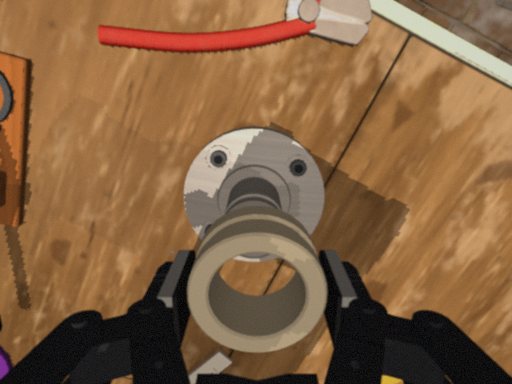

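The roller is held square at (257,290), with the shaft still ahead and below it. I'll centre, then descend gently.

Request:
{"op": "apply_moves", "data": {"rows": [{"dx":-0.04,"dy":0.03,"dz":-0.5,"rx":0,"ry":0.003,"rz":0,"jaw":-1},{"dx":0,"dy":0,"dz":0,"rx":0,"ry":0,"rz":0,"jaw":-1},{"dx":0,"dy":0,"dz":0,"rx":0,"ry":0,"rz":0,"jaw":-1}]}}

```text
clock: 6.62
position: [586.5, -66.0, 78.7]
ee_rot: [0.69, 0.155, -0.69, 0.156]
ft_force: [-0.1, -0.3, -0.6]
grip_width: 55.8
```

```bash
python3 need.py 585.8 -65.9 60 -64.5
```

```text
t 6.62 pos [586.5 -66.   78.7] yaw -64.59 w 55.8 F [-0.1 -0.3 -0.6] tilt deg 0.05
  units d [-0.017  0.002 -0.467] r [0.0003 0.0004 0.0008]
```

Request:
{"op": "apply_moves", "data": {"rows": [{"dx":-0.017,"dy":0,"dz":-0.2,"rx":0,"ry":0,"rz":0,"jaw":-1},{"dx":0,"dy":0,"dz":-0.15,"rx":0,"ry":0,"rz":0,"jaw":-1},{"dx":0,"dy":0,"dz":-0.1,"rx":0,"ry":0,"rz":0,"jaw":-1},{"dx":0,"dy":0,"dz":0,"rx":0,"ry":0,"rz":0,"jaw":-1}]}}

```text
clock: 7.12
position: [585.9, -65.9, 59.3]
ee_rot: [0.69, 0.155, -0.69, 0.156]
ft_force: [-0.5, 0.2, -0.8]
grip_width: 55.6
```

```bash
python3 need.py 585.8 -65.9 20 -64.5
```

```text
t 7.12 pos [585.9 -65.9  59.3] yaw -64.59 w 55.6 F [-0.5  0.2 -0.8] tilt deg 0.06
  units d [-0.003  0.001 -0.983] r [0.0002 0.0004 0.0008]
```

No contact force, and the roller is on the shaft. Continuing down.

Request:
{"op": "apply_moves", "data": {"rows": [{"dx":0,"dy":0,"dz":-0.3,"rx":0,"ry":0,"rz":0,"jaw":-1},{"dx":0,"dy":0,"dz":-0.3,"rx":0,"ry":0,"rz":0,"jaw":-1},{"dx":0,"dy":0,"dz":-0.2,"rx":0,"ry":0,"rz":0,"jaw":-1},{"dx":0,"dy":0,"dz":-0.1,"rx":0,"ry":0,"rz":0,"jaw":-1},{"dx":0,"dy":0,"dz":0,"rx":0,"ry":0,"rz":0,"jaw":-1}]}}

```text
clock: 7.75
position: [585.9, -65.9, 20.5]
ee_rot: [0.69, 0.155, -0.69, 0.156]
ft_force: [0.4, 0.2, -1.1]
grip_width: 55.5
```

```bash
python3 need.py 585.8 -65.9 20 -64.5
```

```text
t 7.75 pos [585.9 -65.9  20.5] yaw -64.59 w 55.5 F [ 0.4  0.2 -1.1] tilt deg 0.05
  units d [-0.003 -0.001 -0.011] r [0.0002 0.0004 0.0008]
```

Request:
{"op": "apply_moves", "data": {"rows": [{"dx":0,"dy":0,"dz":0,"rx":0,"ry":0,"rz":0,"jaw":0.6},{"dx":0,"dy":0,"dz":0,"rx":0,"ry":0,"rz":0,"jaw":0.9},{"dx":0,"dy":0,"dz":0,"rx":0,"ry":0,"rz":0,"jaw":0.9},{"dx":0,"dy":0,"dz":0.4,"rx":0,"ry":0,"rz":0,"jaw":0.9},{"dx":0,"dy":0,"dz":0.9,"rx":0,"ry":0,"rz":0,"jaw":1},{"dx":0,"dy":0,"dz":1,"rx":0,"ry":0,"rz":0,"jaw":1},{"dx":-0.3,"dy":-0.6,"dz":1,"rx":0,"ry":0,"rz":0,"jaw":1},{"dx":-0.4,"dy":-0.8,"dz":0.6,"rx":0,"ry":0,"rz":0,"jaw":1},{"dx":-0.4,"dy":-0.8,"dz":0,"rx":0,"ry":0,"rz":0,"jaw":1},{"dx":0,"dy":0,"dz":0,"rx":0,"ry":0,"rz":0,"jaw":1},{"dx":0,"dy":0,"dz":0,"rx":0,"ry":0,"rz":0,"jaw":1}]}}

```text
clock: 9.12
position: [541.8, -156.1, 191.3]
ee_rot: [0.693, 0.154, -0.687, 0.158]
ft_force: [0.0, -0.2, -0.4]
grip_width: 85.2
```

```bash
python3 need.py 505 -232.5 80 -64.5; cat > ax.py <<'E'
from h import *
import sys
c=cap('wrist',sys.argv[1]); W=cloud(c); Z=W[...,2]
near=lambda p,r: np.hypot(W[...,0]-p[0],W[...,1]-p[1])<r
f=(0,0,512,384)
for n,lo,hi,z,p in [('axtop',63,72,67,(586,-66)),('roll',43,50,46,(586,-66)),('washseat',50,56,52,(586,-66)),('wash',3,10,6,(505,-232))]:
    print(n,'medZ',np.median(Z[near(p,29)&(Z>lo)&(Z<hi)]) if (near(p,29)&(Z>lo)&(Z<hi)).any() else None)
    for x in fitblob(c,near(p,50)&(Z>lo)&(Z<hi),f,z): print('  ',z,x)
E
python3 ax.py w6; python3 need.py 505 -232.5 80 -64.5
```

```text
t 9.12 pos [ 541.8 -156.1  191.3] yaw -64.54 w 85.2 F [ 0.  -0.2 -0.4] tilt deg 0.56
  units d [-0.92  -1.91  -2.781] r [0.0015 0.0044 0.0003]
axtop medZ 66.93474040015259
   67 ('outer', array([586.9, -67.2,  17.5]), np.float64(0.25), 143)
roll medZ 46.08655768699454
   46 ('outer', array([585.4, -67.2,  27.6]), np.float64(0.28), 205)
   46 ('hole', array([584.7, -64.5,  20.6]), np.float64(0.89), 213)
washseat medZ 51.82180861867353
   52 ('outer', array([586.2, -66.6,  17.8]), np.float64(0.23), 84)
wash medZ 5.993739396258931
   6 ('outer', array([ 504.6, -231.2,   30.2]), np.float64(0.39), 163)
   6 ('hole', array([ 504.7, -231.1,   19.5]), np.float64(0.33), 102)
t 9.18 pos [ 541.8 -155.9  191.1] yaw -64.51 w 85.3 F [ 0.1 -0.3  0.2] tilt deg 0.54
  units d [-0.921 -1.914 -2.777] r [0.0015 0.0043 0.0001]
```

View pics/w6.png

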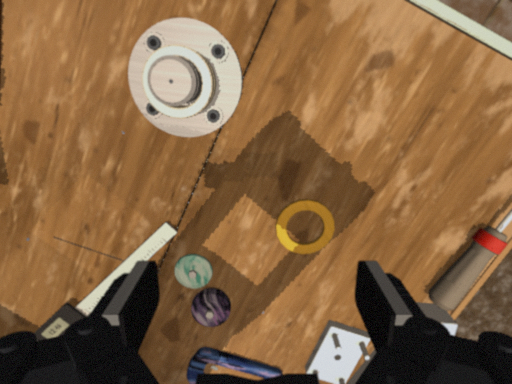

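Roller seated: its top is at 46.1 mm and it's centred. The washer is at (305,227). Going to it.

Request:
{"op": "apply_moves", "data": {"rows": [{"dx":-0.45,"dy":-0.9,"dz":-0.6,"rx":0.001,"ry":0.004,"rz":0,"jaw":1},{"dx":-0.4,"dy":-0.8,"dz":-0.9,"rx":0,"ry":0,"rz":0,"jaw":0.8},{"dx":0,"dy":0,"dz":-0.8,"rx":0,"ry":0,"rz":0,"jaw":0.75},{"dx":0,"dy":0,"dz":0,"rx":0,"ry":0,"rz":0,"jaw":0.75},{"dx":0,"dy":0,"dz":0,"rx":0,"ry":0,"rz":0,"jaw":0.75}]}}

```text
clock: 9.8
position: [510.2, -222.0, 98.2]
ee_rot: [0.69, 0.158, -0.688, 0.158]
ft_force: [0.0, 0.5, 0.4]
grip_width: 74.9
```

```bash
python3 need.py 504.7 -231.4 30 -64.5;  python3 ax.py w7; python3 need.py 504.7 -231.4 30 -64.5
```

```text
t 9.8 pos [ 510.2 -222.    98.2] yaw -64.18 w 74.9 F [0.  0.5 0.4] tilt deg 0.14
  units d [-0.136 -0.235 -1.704] r [ 0.0004  0.0011 -0.0027]
axtop medZ None
roll medZ 46.0549357114124
   46 ('outer', array([587. , -67.6,  28.2]), np.float64(3.45), 184)
washseat medZ None
wash medZ 6.028453945695393
   6 ('outer', array([ 504.6, -231.6,   30.3]), np.float64(0.26), 229)
   6 ('hole', array([ 504.8, -231.5,   19.3]), np.float64(0.29), 149)
t 9.85 pos [ 510.1 -221.9   98.2] yaw -64.17 w 74.8 F [-0.6 -0.2  0.1] tilt deg 0.14
  units d [-0.134 -0.237 -1.705] r [ 0.0004  0.0011 -0.0027]
```

View pics/w7.png

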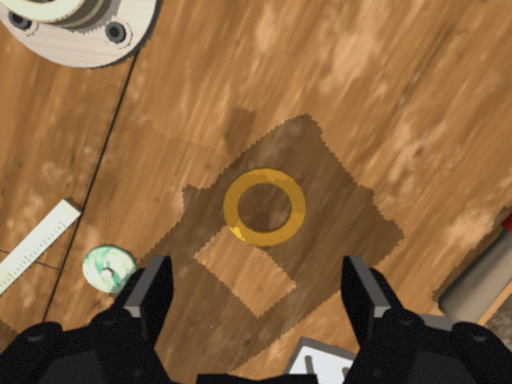

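Request:
{"op": "apply_moves", "data": {"rows": [{"dx":-0.135,"dy":-0.24,"dz":-0.9,"rx":0,"ry":0.001,"rz":-0.003,"jaw":0.75},{"dx":0,"dy":0,"dz":-0.7,"rx":0,"ry":0,"rz":0,"jaw":0.75},{"dx":0,"dy":0,"dz":-0.3,"rx":0,"ry":0,"rz":0,"jaw":0.75},{"dx":0,"dy":0,"dz":0,"rx":0,"ry":0,"rz":0,"jaw":0.75},{"dx":0,"dy":0,"dz":0,"rx":0,"ry":0,"rz":0,"jaw":0.75}]}}

```text
clock: 10.48
position: [510.6, -231.8, 27.2]
ee_rot: [0.693, 0.154, -0.686, 0.16]
ft_force: [-0.5, -0.5, 0.1]
grip_width: 74.9
```

```bash
python3 need.py 504.7 -231.5 -3 -64.5
```

```text
t 10.47 pos [ 510.6 -231.8   27.2] yaw -64.34 w 74.9 F [-0.5 -0.5  0.1] tilt deg 0.67
  units d [-0.148  0.008 -0.755] r [ 0.0025  0.005  -0.0013]
```

Request:
{"op": "apply_moves", "data": {"rows": [{"dx":-0.148,"dy":0.008,"dz":-0.5,"rx":0.0025,"ry":0.005,"rz":-0.001,"jaw":0.7},{"dx":0,"dy":0,"dz":0,"rx":0,"ry":0,"rz":0,"jaw":0.7},{"dx":0,"dy":0,"dz":0,"rx":0,"ry":0,"rz":0,"jaw":0.7}]}}

```text
clock: 10.85
position: [505.2, -231.8, 7.3]
ee_rot: [0.69, 0.156, -0.689, 0.157]
ft_force: [1.5, 0.5, 1.0]
grip_width: 72.6
```

```bash
python3 need.py 504.7 -231.5 -3 -64.5
```

```text
t 10.85 pos [ 505.2 -231.8    7.3] yaw -64.46 w 72.6 F [1.5 0.5 1. ] tilt deg 0.07
  units d [-0.012  0.008 -0.257] r [ 0.0003  0.0005 -0.0003]
```

Request:
{"op": "apply_moves", "data": {"rows": [{"dx":-0.012,"dy":0.008,"dz":-0.24,"rx":0,"ry":0,"rz":0,"jaw":0.7},{"dx":0,"dy":0,"dz":0,"rx":0,"ry":0,"rz":0,"jaw":0.6},{"dx":0,"dy":0,"dz":0,"rx":0,"ry":0,"rz":0,"jaw":0.55},{"dx":0,"dy":0,"dz":0,"rx":0,"ry":0,"rz":0,"jaw":0.55}]}}

```text
clock: 11.35
position: [504.8, -231.5, -2.8]
ee_rot: [0.69, 0.156, -0.689, 0.157]
ft_force: [0.1, 0.2, 0.2]
grip_width: 66.2
```

```bash
python3 need.py 504.7 -231.5 -3.5 -64.5
```

```text
t 11.35 pos [ 504.8 -231.5   -2.8] yaw -64.46 w 66.2 F [0.1 0.2 0.2] tilt deg 0.09
  units d [-0.002  0.001 -0.017] r [ 0.0003  0.0006 -0.0003]
```

Request:
{"op": "apply_moves", "data": {"rows": [{"dx":0,"dy":0,"dz":0,"rx":0,"ry":0,"rz":0,"jaw":-1},{"dx":0,"dy":0,"dz":0,"rx":0,"ry":0,"rz":0,"jaw":-1},{"dx":0,"dy":0,"dz":0,"rx":0,"ry":0,"rz":0,"jaw":-1}], "grip_force": 30}}

```text
clock: 11.72
position: [505.1, -231.7, -1.9]
ee_rot: [0.69, 0.156, -0.689, 0.157]
ft_force: [-0.1, -0.3, -0.1]
grip_width: 58.7
```

```bash
python3 need.py 504.7 -231.5 -3.5 -64.5
```

```text
t 11.72 pos [ 505.1 -231.7   -1.9] yaw -64.48 w 58.7 F [-0.1 -0.3 -0.1] tilt deg 0.13
  units d [-0.01   0.005 -0.041] r [ 0.0004  0.001  -0.0002]
```

```bash
python3 ax.py w8; python3 need.py 504.7 -231.5 -3.5 -64.5
```

```text
axtop medZ None
roll medZ None
washseat medZ None
wash medZ 6.310635197797658
   6 ('outer', array([ 505.3, -232.4,   30.9]), np.float64(1.65), 481)
   6 ('hole', array([ 505.9, -232.1,   18.9]), np.float64(0.29), 241)
t 11.78 pos [ 505.1 -231.7   -1.9] yaw -64.48 w 58.8 F [-0.1  0.2 -0.2] tilt deg 0.12
  units d [-0.009  0.005 -0.04 ] r [ 0.0004  0.0009 -0.0002]
```

View pics/w8.png

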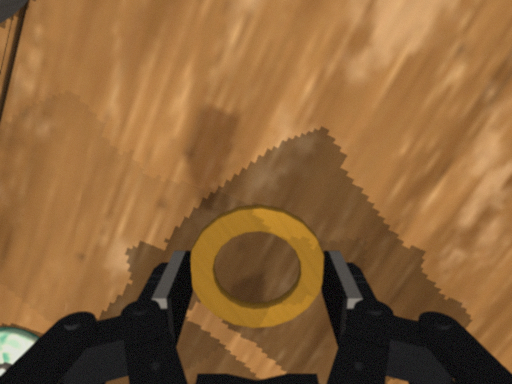

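The washer is between the pads at (257,268). The 58.7 mm reading is smaller than 62, probably tip flex, so I'll lift a little and check.

Request:
{"op": "apply_moves", "data": {"rows": [{"dx":0,"dy":0,"dz":0.3,"rx":0,"ry":0,"rz":0,"jaw":-1},{"dx":0,"dy":0,"dz":0.4,"rx":0,"ry":0,"rz":0,"jaw":-1},{"dx":0,"dy":0,"dz":0,"rx":0,"ry":0,"rz":0,"jaw":-1}]}}

```text
clock: 12.15
position: [505.4, -231.8, 28.4]
ee_rot: [0.69, 0.156, -0.689, 0.157]
ft_force: [-0.5, 0.4, -0.5]
grip_width: 58.7
```

```bash
cat > wz.py <<'E'
from h import *
import sys
s=sensors.observe(); p=s['position']
c=cap('wrist',sys.argv[1] if len(sys.argv)>1 else None); W=cloud(c)
hsv=cv2.cvtColor(c['img'],cv2.COLOR_RGB2HSV)
near=np.hypot(W[...,0]-p[0],W[...,1]-p[1])<36
y=near&(hsv[...,0]>18)&(hsv[...,0]<35)&(hsv[...,1]>160)&(W[...,2]>p[2]-15)&(W[...,2]<p[2]+25)
Q=W[y]; Z=Q[:,2]; print('n',y.sum(),'dz med',np.median(Z)-p[2])
A=np.c_[Q[:,:2]-p[:2],np.ones(len(Q))]; 
k=abs(Z-np.median(Z))<5
co=np.linalg.lstsq(A[k],Z[k],rcond=None)[0]; print('tilt deg',np.degrees(np.arctan(co[:2])).round(2),'z at tcp',co[2]-p[2])
for x in fitblob(c,y,(0,0,512,384),np.median(Z)): print(x[0],(x[1]-np.r_[p[:2],0]).round(2),x[2:])
E
python3 wz.py w9; python3 need.py 504.7 -231.5 -3.5 -64.5
```

```text
n 5463 dz med 8.133883315083864
tilt deg [0.05 0.01] z at tcp 8.066475598301693
outer [ 0.52 -0.68 29.6 ] (np.float64(0.71), 594)
hole [-25.78  -0.58   1.1 ] (np.float64(0.31), 13)
hole [ 30151.12 -28357.98  41399.8 ] (np.float64(0.69), 25)
hole [-10.28 -27.28   1.  ] (np.float64(0.25), 12)
hole [-21.88  -1.58   1.  ] (np.float64(0.31), 14)
hole [-22.38  -9.58   5.  ] (np.float64(0.74), 27)
hole [-18.58  -3.88   1.2 ] (np.float64(0.37), 15)
hole [-23.98   7.52   1.1 ] (np.float64(0.28), 13)
hole [-3197.48  4713.62  5674.4 ] (np.float64(0.64), 16)
hole [-24.18  12.72   1.3 ] (np.float64(0.48), 20)
hole [ -4.78 -26.28   1.2 ] (np.float64(0.48), 17)
hole [-14831.78  18952.12  24076.6 ] (np.float64(0.52), 14)
hole [-21.28  13.12   1.3 ] (np.float64(0.36), 16)
hole [-18.58   8.92   1.  ] (np.float64(0.29), 13)
hole [-15168.38  23437.02  27942.2 ] (np.float64(0.83), 18)
hole [ -2.48 -21.88   1.4 ] (np.float64(0.56), 20)
hole [-19.28  16.72   1.  ] (np.float64(0.25), 12)
hole [  2.72 -25.98   1.5 ] (np.float64(0.54), 26)
hole [  3.82 -22.58   1.1 ] (np.float64(0.3), 14)
hole [10516.72 -4217
[... 668 characters left out ...]
(np.float64(0.84), 48)
hole [ 20.82 -12.38   1.2 ] (np.float64(0.37), 17)
hole [22.72 -8.68  0.9 ] (np.float64(0.33), 14)
hole [476.22 218.12 503.3 ] (np.float64(0.54), 12)
hole [12.92 19.72  0.9 ] (np.float64(0.3), 12)
hole [ 8.42 26.52  1.3 ] (np.float64(0.5), 22)
hole [ 1.12 -0.38 19.6 ] (np.float64(0.85), 401)
hole [17.92 13.92  0.9 ] (np.float64(0.26), 13)
hole [21.72  7.82  0.8 ] (np.float64(0.22), 12)
hole [28.22 -4.18  1.1 ] (np.float64(0.34), 16)
hole [18.32 18.72  1.  ] (np.float64(0.38), 15)
hole [20.62 15.82  1.  ] (np.float64(0.3), 14)
t 12.2 pos [ 505.  -231.6   27.8] yaw -64.47 w 58.9 F [-0.3  0.2 -0.6] tilt deg 0.11
  units d [-0.007  0.003 -0.783] r [ 0.0004  0.0008 -0.0002]
```

View pics/w9.png

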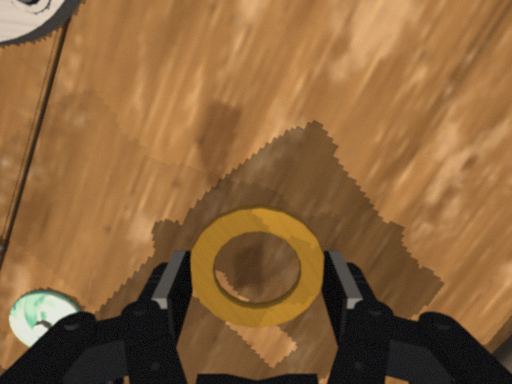

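The washer is held level at (257,268). Carrying it over to the axle.

Request:
{"op": "apply_moves", "data": {"rows": [{"dx":0,"dy":0,"dz":1,"rx":0,"ry":0,"rz":0,"jaw":-1},{"dx":0.1,"dy":0.2,"dz":1,"rx":0,"ry":0,"rz":0,"jaw":-1},{"dx":0.4,"dy":0.8,"dz":0.4,"rx":0,"ry":0,"rz":0,"jaw":-1},{"dx":0.4,"dy":0.8,"dz":0,"rx":0,"ry":0,"rz":0,"jaw":-1},{"dx":0.4,"dy":0.8,"dz":0,"rx":0,"ry":0,"rz":0,"jaw":-1},{"dx":0.4,"dy":0.8,"dz":0,"rx":0,"ry":0,"rz":0,"jaw":-1},{"dx":0.2,"dy":0.5,"dz":0,"rx":0,"ry":0,"rz":0,"jaw":-1},{"dx":0,"dy":0,"dz":0,"rx":0,"ry":0,"rz":0,"jaw":-1},{"dx":0,"dy":0,"dz":0,"rx":0,"ry":0,"rz":0,"jaw":-1}]}}

```text
clock: 13.32
position: [581.1, -70.9, 126.0]
ee_rot: [0.69, 0.156, -0.689, 0.156]
ft_force: [-0.5, -0.6, -0.7]
grip_width: 59.0
```

```bash
python3 need.py 585.7 -65.9 80 -64.5
```

```text
t 13.32 pos [581.1 -70.9 126. ] yaw -64.54 w 59.0 F [-0.5 -0.6 -0.7] tilt deg 0.04
  units d [ 0.115  0.124 -1.151] r [0.0001 0.0004 0.0003]
```

Request:
{"op": "apply_moves", "data": {"rows": [{"dx":0.115,"dy":0.124,"dz":-0.6,"rx":0,"ry":0,"rz":0,"jaw":-1},{"dx":0,"dy":0,"dz":-0.4,"rx":0,"ry":0,"rz":0,"jaw":-1},{"dx":0,"dy":0,"dz":0,"rx":0,"ry":0,"rz":0,"jaw":-1},{"dx":0,"dy":0,"dz":0,"rx":0,"ry":0,"rz":0,"jaw":-1}]}}

```text
clock: 13.82
position: [584.7, -68.9, 85.3]
ee_rot: [0.69, 0.155, -0.69, 0.155]
ft_force: [0.5, -0.1, -0.5]
grip_width: 59.3
```

```bash
python3 wz.py w10 | grep -v 'hole.*)' ; python3 need.py 585.7 -65.9 66 -64.5
```

```text
n 5144 dz med 8.129995727716619
tilt deg [-0.02 -0.01] z at tcp 8.061529790186498
outer [ 0.48 -0.72 29.6 ] (np.float64(0.74), 599)
t 13.88 pos [584.6 -68.8  85.4] yaw -64.69 w 58.8 F [-0.3  0.5  0.2] tilt deg 0.05
  units d [ 0.026  0.073 -0.484] r [0.0004 0.0002 0.0016]
```

View pics/w10.png

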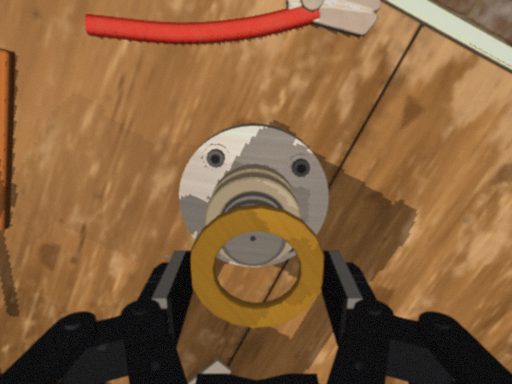

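The washer is level at (257,268), with the shaft's top showing in its bore at (253,240). Now I'll correct sideways and lower.

Request:
{"op": "apply_moves", "data": {"rows": [{"dx":0.026,"dy":0.073,"dz":-0.25,"rx":0,"ry":0,"rz":0.001,"jaw":-1},{"dx":0,"dy":0,"dz":0,"rx":0,"ry":0,"rz":0,"jaw":-1},{"dx":0,"dy":0,"dz":0,"rx":0,"ry":0,"rz":0,"jaw":-1}]}}

```text
clock: 14.25
position: [586.4, -65.9, 75.7]
ee_rot: [0.69, 0.155, -0.689, 0.156]
ft_force: [0.0, -0.1, -0.5]
grip_width: 58.9
```

```bash
python3 need.py 585.7 -65.9 56 -64.5
```

```text
t 14.25 pos [586.4 -65.9  75.7] yaw -64.57 w 58.9 F [ 0.  -0.1 -0.5] tilt deg 0.14
  units d [-0.017  0.001 -0.493] r [0.0005 0.001  0.0005]
```

Request:
{"op": "apply_moves", "data": {"rows": [{"dx":-0.017,"dy":0,"dz":-0.2,"rx":0,"ry":0.001,"rz":0,"jaw":-1},{"dx":0,"dy":0,"dz":-0.15,"rx":0,"ry":0,"rz":0,"jaw":-1},{"dx":0,"dy":0,"dz":-0.15,"rx":0,"ry":0,"rz":0,"jaw":-1},{"dx":0,"dy":0,"dz":0,"rx":0,"ry":0,"rz":0,"jaw":-1}]}}

```text
clock: 14.75
position: [585.7, -65.9, 54.3]
ee_rot: [-0.69, -0.155, 0.69, -0.156]
ft_force: [-0.5, -0.6, -0.4]
grip_width: 59.0
```

```bash
python3 need.py 585.7 -65.9 45 -64.5
```

```text
t 14.75 pos [585.7 -65.9  54.3] yaw -64.56 w 59.0 F [-0.5 -0.6 -0.4] tilt deg 0.06
  units d [ 0.    -0.001 -0.232] r [ 0.0005 -0.      0.0005]
```

Request:
{"op": "apply_moves", "data": {"rows": [{"dx":0,"dy":0,"dz":-0.15,"rx":0,"ry":0,"rz":0,"jaw":-1},{"dx":0,"dy":0,"dz":-0.08,"rx":0,"ry":0,"rz":0,"jaw":-1},{"dx":0,"dy":0,"dz":0,"rx":0,"ry":0,"rz":0,"jaw":-1},{"dx":0,"dy":0,"dz":0,"rx":0,"ry":0,"rz":0,"jaw":-1}]}}

```text
clock: 15.25
position: [585.7, -65.9, 44.4]
ee_rot: [-0.69, -0.155, 0.69, -0.156]
ft_force: [0.2, 0.8, -0.4]
grip_width: 59.0
```

```bash
python3 need.py 585.7 -65.9 44 -64.5
```

```text
t 15.25 pos [585.7 -65.9  44.4] yaw -64.56 w 59.0 F [ 0.2  0.8 -0.4] tilt deg 0.06
  units d [ 0.    -0.001 -0.011] r [ 0.0005 -0.0001  0.0005]
```

Request:
{"op": "apply_moves", "data": {"rows": [{"dx":0,"dy":0,"dz":0,"rx":0,"ry":0,"rz":0,"jaw":0.55},{"dx":0,"dy":0,"dz":0,"rx":0,"ry":0,"rz":0,"jaw":0.8},{"dx":0,"dy":0,"dz":0,"rx":0,"ry":0,"rz":0,"jaw":0.8},{"dx":0,"dy":0,"dz":0.4,"rx":0,"ry":0,"rz":0,"jaw":0.8},{"dx":0,"dy":0,"dz":0.9,"rx":0,"ry":0,"rz":0,"jaw":0.8},{"dx":0,"dy":0,"dz":1,"rx":0,"ry":0,"rz":0,"jaw":0.8},{"dx":-0.5,"dy":0.3,"dz":1,"rx":0,"ry":0,"rz":-0.05,"jaw":0.8},{"dx":-0.7,"dy":0.9,"dz":0.5,"rx":0,"ry":0,"rz":-0.05,"jaw":0.8},{"dx":-0.6,"dy":0.9,"dz":0,"rx":0,"ry":0,"rz":-0.03,"jaw":0.8},{"dx":-0.6,"dy":0.9,"dz":0,"rx":0,"ry":0,"rz":0,"jaw":0.8},{"dx":-0.6,"dy":0.8,"dz":0,"rx":0,"ry":0,"rz":0,"jaw":0.8},{"dx":0,"dy":0,"dz":0,"rx":0,"ry":0,"rz":0,"jaw":0.8},{"dx":0,"dy":0,"dz":0,"rx":0,"ry":0,"rz":0,"jaw":0.8}]}}

```text
clock: 16.88
position: [464.3, 89.7, 212.8]
ee_rot: [0.71, 0.057, -0.7, 0.057]
ft_force: [-0.2, -0.4, 0.3]
grip_width: 77.0
```

```bash
python3 need.py 455 105 100 -80; python3 ax.py w11; python3 need.py 455 105 100 -80
```

```text
t 16.88 pos [464.3  89.7 212.8] yaw -80.75 w 77.0 F [-0.2 -0.4  0.3] tilt deg 0.77
  units d [-0.234  0.382 -2.82 ] r [-0.0006  0.0064  0.0062]
axtop medZ 66.75039511056703
   67 ('outer', array([586. , -64.4,  17.6]), np.float64(0.36), 146)
roll medZ 48.14261792510855
   46 ('outer', array([-10959.9,  -4565.2,  12371.1]), np.float64(0.4), 24)
   46 ('outer', array([584. , -66.1,  15.3]), np.float64(0.49), 45)
   46 ('outer', array([586.7, -69.8,  32.3]), np.float64(0.39), 66)
   46 ('outer', array([585.9, -70.6,  32.9]), np.float64(0.27), 33)
washseat medZ 52.01326362748728
   52 ('outer', array([585. , -66.2,  30.2]), np.float64(0.38), 229)
   52 ('hole', array([586.7, -71. ,  20.8]), np.float64(1.55), 208)
wash medZ None
t 16.93 pos [464.3  89.5 212.7] yaw -80.78 w 76.7 F [ 0.1 -0.7  0. ] tilt deg 0.75
  units d [-0.233  0.387 -2.817] r [-0.0006  0.0062  0.0065]
```

View pics/w11.png

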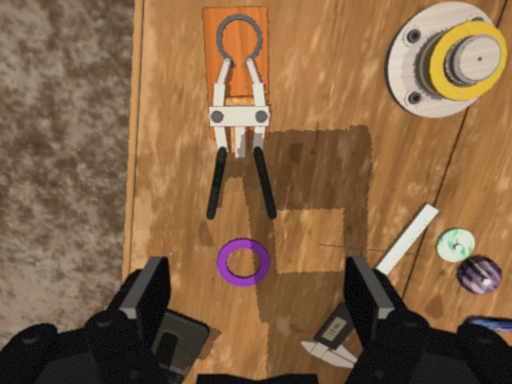

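The washer lies flat on the roller (top at 52.0 mm, centred). The pliers show their ring at (239,38), pivots at (217,117) and (263,117), and handles down to (211,215) and (271,215). Measuring the pliers' pose.

```bash
cat > pl.py <<'E'
from h import *
import sys
c=cap('wrist',sys.argv[1] if len(sys.argv)>1 else None); W=cloud(c); Z=W[...,2]
hsv=cv2.cvtColor(c['img'],cv2.COLOR_RGB2HSV)
area=(W[...,0]>395)&(W[...,0]<600)&(W[...,1]>50)&(W[...,1]<165)
dark=(hsv[...,2]<75)
h=area&dark&(Z>24)&(Z<46)&(W[...,0]<482)
n,l,st,ce=cv2.connectedComponentsWithStats(h.astype(np.uint8))
ids=[i for i in 1+np.argsort(-st[1:,4])[:2]]
L=[]
for i in ids:
    Q=W[l==i]; print('handle n',st[i,4],'z',np.percentile(Q[:,2],[10,50,90]).round(1),'x',Q[:,0].min().round(1),Q[:,0].max().round(1))
    zt=39.
    k=[world(c,u,v,zt)[:2] for v,u in np.argwhere((l==i)&(Z>35))]
    vx,vy,x0,y0=cv2.fitLine(np.array(k,np.float32),cv2.DIST_L2,0,.01,.01).ravel()
    if vx<0: vx,vy=-vx,-vy
    L.append((vx,vy,x0,y0)); print(' line',vx.round(3),vy.round(3),x0.round(1),y0.round(1),np.degrees(np.arctan2(vy,vx)).round(2))
b=np.array([L[0][0]+L[1][0],L[0][1]+L[1][1]]); b/=np.hypot(*b); print('bisector heading',np.degrees(np.arctan2(b[1],b[0])).round(2))
# intersection
A=np.array([[L[0][0],-L[1][0]],[L[0][1],-L[1][1]]]); r=np.array([L[1][2]-L[0][2],L[1][3]-L[0][3]])
t=np.linalg.solve(A,r); I=np.array(L[0][2:])+t[0]*np.array(L[0][:2]); print('intersection',I.round(1))
# plate
p=area&(Z>38)&(Z<48)&(W[...,0]>470)&(W[...,0]<540)
n,l,st,ce=cv2.connectedComponentsWithStats(p.astype(np.uint8)); i=1+np.argmax(st[1:,4])
k=np.array([world(c,u,v,43.)[:2] for v,u in np.argwhere(l==i)],np.float32)
print('plate n',st[i,4],'z',np.median(Z[l==i]),cv2.minAreaRect(k),k.mean(0))
pv=(l==i)&(hsv[...,2]<110)
cs,_=cv2.findContours(cv2.morphologyEx(((hsv[...,2]<120)&area&(W[...,0]>480)&(W[...,0]<530)&(Z>36)).astype(np.uint8),cv2.MORPH_OPEN,np.ones((3,3))),cv2.RETR_EXTERNAL,cv2.CHAIN_APPROX_NONE)
for q in cs:
    if cv2.contourArea(q)>15:
        m=cv2.moments(q); print('pivot?',cv2.contourArea(q),m['m10']/m['m00'],m['m01']/m['m00'],world(c,m['m10']/m['m00'],m['m01']/m['m00'],43.).round(1))
# ring
rg=area&(W[...,0]>530)&(hsv[...,1]<110)&(hsv[...,2]<140)&(Z>6)&(Z<16)
for x in fitblob(c,rg,(0,0,512,384),11.5):
    if 10<x[1][2]<40: print('ring',x)
E
python3 pl.py; python3 need.py 455 105 100 -80
```

```text
handle n 634 z [36.1 38.3 39.7] x 416.9 481.9
 line 0.924 0.381 451.4 78.4 22.42
handle n 609 z [36.5 38.4 39.7] x 407.3 479.7
 line 0.999 -0.052 445.1 124.6 -2.97
bisector heading 9.72
intersection [550.2 119.2]
plate n 1135 z 39.39688161775786 ((511.2563171386719, 112.48377227783203), (17.440502166748047, 52.89096450805664), 9.351312637329102) [511.60742  112.517296]
pivot? 2598.5 383.5065743056891 360.611763196716 [269.2 -88.4  43. ]
pivot? 16.0 376.53125 307.09375 [336.6 -62.2  43. ]
pivot? 216.0 361.06635802469134 277.00308641975306 [369.5 -36.8  43. ]
pivot? 46.5 257.01792114695337 149.60931899641577 [484.1  91.2  43. ]
pivot? 77.0 260.55194805194805 115.84415584415585 [514.6  93.   43. ]
pivot? 75.0 216.49777777777777 116.36666666666666 [507.8 131.7  43. ]
ring ('outer', array([576. , 123.5,  19.3]), np.float64(1.92), 238)
t 16.98 pos [464.4  89.3 212.4] yaw -80.82 w 77.0 F [ 0.4 -0.2  0. ] tilt deg 0.73
  units d [-0.236  0.393 -2.81 ] r [-0.0006  0.006   0.0068]
```

Request:
{"op": "apply_moves", "data": {"rows": [{"dx":0.06,"dy":0.38,"dz":-0.7,"rx":0,"ry":0.006,"rz":0.004,"jaw":0.7},{"dx":0,"dy":0,"dz":-0.9,"rx":0,"ry":0,"rz":0,"jaw":0.7},{"dx":0,"dy":0,"dz":-0.8,"rx":0,"ry":0,"rz":0,"jaw":0.7},{"dx":0,"dy":0,"dz":0,"rx":0,"ry":0,"rz":0,"jaw":0.7},{"dx":0,"dy":0,"dz":0,"rx":0,"ry":0,"rz":0,"jaw":0.7}]}}

```text
clock: 17.6
position: [471.1, 101.8, 115.7]
ee_rot: [0.706, 0.058, -0.704, 0.057]
ft_force: [-0.1, -0.4, 0.2]
grip_width: 72.6
```

```bash
python3 need.py 466.8 104.8 60 -80.3; python3 pl.py w12; python3 need.py 466.8 104.8 60 -80.3
```

```text
t 17.6 pos [471.1 101.8 115.7] yaw -80.65 w 72.6 F [-0.1 -0.4  0.2] tilt deg 0.2
  units d [-0.108  0.076 -1.392] r [-0.0006  0.0016  0.0029]
handle n 1108 z [36.9 38.4 39.7] x 406.7 481.1
 line 0.999 -0.052 446.7 124.8 -3.0
handle n 1080 z [36.4 38.4 39.6] x 416.9 482.0
 line 0.923 0.384 452.4 78.8 22.58
bisector heading 9.79
intersection [550.2 119.4]
plate n 2187 z 39.33779190338237 ((512.145263671875, 112.77310180664062), (17.513023376464844, 52.55271911621094), 10.277863502502441) [512.1288  112.56582]
pivot? 474.5 292.65437302423607 378.50720056199503 [330.   48.1  43. ]
pivot? 2087.0 137.67585050311453 365.14837885321833 [323.5 171.3  43. ]
pivot? 6633.0 382.4392683049399 330.0515603799186 [387.6  -9.7  43. ]
pivot? 92.0 273.7427536231884 189.0326086956522 [484.7  91.6  43. ]
pivot? 188.0 217.61170212765958 144.20656028368793 [508.2 131.8  43. ]
pivot? 181.0 280.00276243093924 144.11049723756906 [514.7  93.   43. ]
ring ('outer', array([575.8, 123.5,  19.5]), np.float64(1.98), 352)
t 17.65 pos [471.  101.8 115.8] yaw -80.64 w 72.3 F [-0.1  0.4 -0.3] tilt deg 0.21
  units d [-0.106  0.075 -1.395] r [-0.0007  0.0017  0.0029]
```

View pics/w12.png

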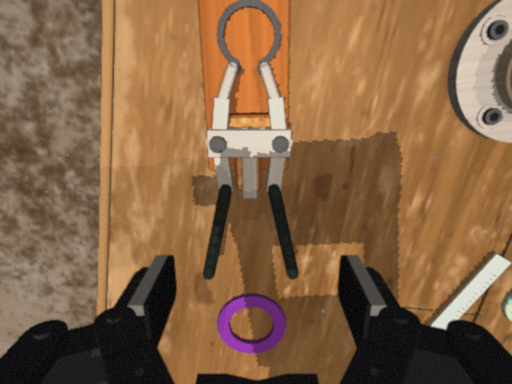

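The pliers pose is consistent: pivots at (218,144) and (280,144), heading 9.8°. Descending over the handles.

Request:
{"op": "apply_moves", "data": {"rows": [{"dx":-0.1,"dy":0.075,"dz":-0.8,"rx":0,"ry":0.002,"rz":0.003,"jaw":0.7},{"dx":0,"dy":0,"dz":-0.6,"rx":0,"ry":0,"rz":0,"jaw":0.7},{"dx":0,"dy":0,"dz":0,"rx":0,"ry":0,"rz":0,"jaw":0.7},{"dx":0,"dy":0,"dz":0,"rx":0,"ry":0,"rz":0,"jaw":0.7}]}}

```text
clock: 18.15
position: [471.8, 105.2, 64.3]
ee_rot: [0.708, 0.061, -0.701, 0.059]
ft_force: [-0.0, -0.3, -0.3]
grip_width: 72.3
```

```bash
python3 need.py 467 104.8 11 -80.3
```

```text
t 18.15 pos [471.8 105.2  64.3] yaw -80.33 w 72.3 F [-0.  -0.3 -0.3] tilt deg 0.54
  units d [-0.119 -0.011 -1.333] r [-0.0016  0.0042  0.0003]
```

Request:
{"op": "apply_moves", "data": {"rows": [{"dx":-0.12,"dy":-0.011,"dz":-0.6,"rx":-0.0016,"ry":0.004,"rz":0,"jaw":0.7},{"dx":0,"dy":0,"dz":-0.4,"rx":0,"ry":0,"rz":0,"jaw":0.7},{"dx":0,"dy":0,"dz":0,"rx":0,"ry":0,"rz":0,"jaw":0.7},{"dx":0,"dy":0,"dz":0,"rx":0,"ry":0,"rz":0,"jaw":0.7}]}}

```text
clock: 18.65
position: [470.7, 105.4, 27.6]
ee_rot: [0.707, 0.06, -0.702, 0.059]
ft_force: [0.7, -0.2, 0.3]
grip_width: 72.5
```

```bash
python3 need.py 467 104.8 11 -80.3
```

```text
t 18.65 pos [470.7 105.4  27.6] yaw -80.34 w 72.5 F [ 0.7 -0.2  0.3] tilt deg 0.45
  units d [-0.092 -0.016 -0.415] r [-0.0008  0.0036  0.0003]
```

Request:
{"op": "apply_moves", "data": {"rows": [{"dx":-0.09,"dy":-0.016,"dz":-0.38,"rx":-0.001,"ry":0.0036,"rz":0,"jaw":0.6},{"dx":0,"dy":0,"dz":0,"rx":0,"ry":0,"rz":0,"jaw":0.45},{"dx":0,"dy":0,"dz":0,"rx":0,"ry":0,"rz":0,"jaw":0.35}]}}

```text
clock: 19.02
position: [467.5, 104.9, 12.2]
ee_rot: [0.705, 0.059, -0.704, 0.06]
ft_force: [-0.5, -0.0, 0.0]
grip_width: 57.6
```

```bash
python3 need.py 467 104.8 10.5 -80.25
```

```text
t 19.02 pos [467.5 104.9  12.2] yaw -80.34 w 57.6 F [-0.5 -0.   0. ] tilt deg 0.05
  units d [-0.011 -0.002 -0.042] r [0.0001 0.0004 0.0008]
```

Request:
{"op": "apply_moves", "data": {"rows": [{"dx":-0.011,"dy":0,"dz":-0.04,"rx":0,"ry":0,"rz":0.0008,"jaw":0.2},{"dx":0,"dy":0,"dz":0,"rx":0,"ry":0,"rz":0,"jaw":0.1},{"dx":0,"dy":0,"dz":0.015,"rx":0,"ry":0,"rz":0,"jaw":0},{"dx":0,"dy":0,"dz":0.015,"rx":0,"ry":0,"rz":0,"jaw":-0.1}], "grip_force": 70}}

```text
clock: 19.52
position: [466.9, 104.9, 12.2]
ee_rot: [0.705, 0.06, -0.704, 0.06]
ft_force: [0.3, -0.3, 1.6]
grip_width: 38.8
```

```bash
python3 need.py 467 104.8 12.7 -80.25
```

```text
t 19.52 pos [466.9 104.9  12.2] yaw -80.24 w 38.8 F [ 0.3 -0.3  1.6] tilt deg 0.05
  units d [ 0.002 -0.002  0.013] r [ 0.0001  0.0004 -0.0001]
```

Request:
{"op": "apply_moves", "data": {"rows": [{"dx":0,"dy":0,"dz":0.015,"rx":0,"ry":0,"rz":0,"jaw":-0.25},{"dx":0,"dy":0,"dz":0.015,"rx":0,"ry":0,"rz":0,"jaw":-0.4},{"dx":0,"dy":0,"dz":0,"rx":0,"ry":0,"rz":0,"jaw":-1},{"dx":0,"dy":0,"dz":0,"rx":0,"ry":0,"rz":0,"jaw":-1}], "grip_force": 70}}

```text
clock: 20.02
position: [467.3, 104.9, 13.8]
ee_rot: [0.705, 0.06, -0.704, 0.06]
ft_force: [-1.3, -0.1, 3.1]
grip_width: 24.7
```

```bash
python3 need.py 467 104.8 12.7 -80.25; python3 - <<'E'
from h import *
c=cap('wrist','w13')
E
```

```text
t 20.02 pos [467.3 104.9  13.8] yaw -80.23 w 24.7 F [-1.3 -0.1  3.1] tilt deg 0.1
  units d [-0.008 -0.003 -0.028] r [ 0.0001  0.0008 -0.0002]
```

View pics/w13.png

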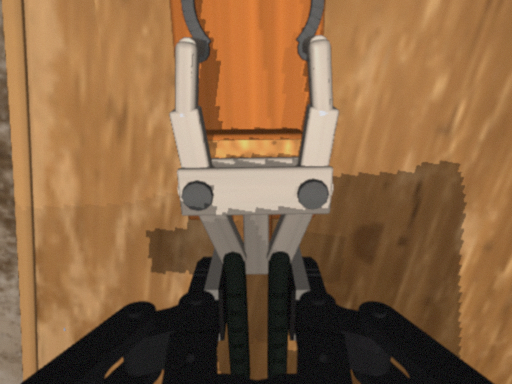

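Handles are parallel at x≈233 and 279 between the pads, so fully squeezed. Now lifting.

Request:
{"op": "apply_moves", "data": {"rows": [{"dx":0,"dy":0,"dz":0.2,"rx":0,"ry":0,"rz":0,"jaw":-1},{"dx":0,"dy":0,"dz":0.5,"rx":0,"ry":0,"rz":0,"jaw":-1},{"dx":0,"dy":0,"dz":0.8,"rx":0,"ry":0,"rz":0,"jaw":-1},{"dx":0,"dy":0,"dz":0.8,"rx":0,"ry":0,"rz":0,"jaw":-1},{"dx":0,"dy":0,"dz":0.5,"rx":0,"ry":0,"rz":0,"jaw":-1},{"dx":0,"dy":0,"dz":0,"rx":0,"ry":0,"rz":0,"jaw":-1},{"dx":0,"dy":0,"dz":0,"rx":0,"ry":0,"rz":0,"jaw":-1}]}}

```text
clock: 20.95
position: [465.3, 104.3, 129.0]
ee_rot: [-0.704, -0.06, 0.705, -0.061]
ft_force: [-0.4, 0.0, -2.2]
grip_width: 24.6
```

```bash
python3 need.py 467 104.8 112 -80.25; cat > rg.py <<'E'
from h import *
import sys
from scipy.spatial.transform import Rotation as Ro
s=sensors.observe(); p=s['position']; M=Ro.from_quat(s['ee_rot']).as_matrix()
hd=-M[:,2]; hd=hd[:2]/np.hypot(*hd[:2]); lat=np.array([-hd[1],hd[0]])
c=cap('wrist',sys.argv[1] if len(sys.argv)>1 else None); W=cloud(c); Z=W[...,2]
def loc(Q): d=Q[...,:2]-p[:2]; return d@hd, d@lat
a,b=loc(W)
hsv=cv2.cvtColor(c['img'],cv2.COLOR_RGB2HSV)
print('TCP',p.round(1),'heading',np.degrees(np.arctan2(hd[1],hd[0])).round(2))
reg=(a>80)&(a<140)&(abs(b)<32)
k=reg&(abs(Z-(p[2]-3.5+1.75-1.5))<8)
dark=k&(hsv[...,2]<110)
Q=W[dark]
if len(Q)>30:
    A=np.c_[a[dark]-107.5,b[dark],np.ones(len(Q))]; zz=Q[:,2]
    kk=abs(zz-np.median(zz))<3
    co=np.linalg.lstsq(A[kk],zz[kk],rcond=None)[0]
    print('ring n',len(Q),'top z-tcp med',(np.median(zz)-p[2]).round(2),'pitch/roll deg',np.degrees(np.arctan(co[:2])).round(2))
    x,sd=circ(np.c_[a[dark],b[dark]]); print('circ (ahead,left,r)',x.round(2),sd.round(2), 'world',(p[:2]+x[0]*hd+x[1]*lat).round(1))
    ang=np.degrees(np.arctan2(b[dark]-x[1],a[dark]-x[0])); print('angles',np.histogram(ang,bins=12,range=(-180,180))[0])
# plate
pl=(a>30)&(a<60)&(abs(b)<35)&(Z>p[2]+10)&(Z<p[2]+45)&(hsv[...,2]>140)
Q=W[pl]; A=np.c_[a[pl]-45,b[pl],np.ones(len(Q))]; zz=Q[:,2]; kk=abs(zz-np.median(zz))<2
co=np.linalg.lstsq(A[kk],zz[kk],rcond=None)[0]
print('plate n',len(Q),'z-tcp',(np.median(zz)-p[2]).round(2),'pitch,roll',np.degrees(np.arctan(co[:2])).round(2),'mean ahead/left',a[pl].mean().round(1),b[pl].mean().round(1))
E
python3 rg.py w14
```

```text
t 20.95 pos [465.3 104.3 129. ] yaw -80.23 w 24.6 F [-0.4  0.  -2.2] tilt deg 0.08
  units d [ 0.042  0.012 -0.424] r [ 0.0005 -0.0005 -0.0002]
TCP [465.3 104.3 129. ] heading 9.77
ring n 949 top z-tcp med 3.92 pitch/roll deg [2.62 0.06]
circ (ahead,left,r) [105.94   0.63  22.38] 1.61 world [569.6 122.9]
angles [  0 118 311  29   0   0   0   0  31 312 148   0]
plate n 6079 z-tcp 27.63 pitch,roll [-1.46 -0.14] mean ahead/left 48.1 -0.1
```

View pics/w14.png

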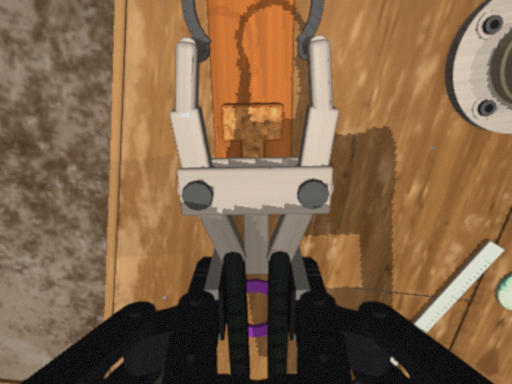

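```bash
cat > prof.py <<'E'
from h import *
from scipy.spatial.transform import Rotation as Ro
s=sensors.observe(); p=s['position']; M=Ro.from_quat(s['ee_rot']).as_matrix()
hd=-M[:,2]; hd=hd[:2]/np.hypot(*hd[:2]); lat=np.array([-hd[1],hd[0]])
c=cap('wrist'); W=cloud(c); Z=W[...,2]
d=W[...,:2]-p[:2]; a=d@hd; b=d@lat
for v in range(20,345,8):
    print(v,[ (u,round(float(a[v,u]),1),round(float(b[v,u]),1),round(float(Z[v,u]-p[2]),1)) for u in (190,233,256,279,322)])
E
python3 prof.py
```

```text
20 [(190, 101.3, 23.3, 2.8), (233, 117.6, 15.2, -120.7), (256, 117.4, -0.6, -119.1), (279, 117.7, -16.4, -121.0), (322, 118.6, -47.2, -128.6)]
28 [(190, 98.5, 23.1, 4.7), (233, 112.7, 15.3, -120.6), (256, 112.7, -0.6, -121.0), (279, 112.8, -16.5, -121.4), (322, 113.4, -47.4, -127.7)]
36 [(190, 108.3, 46.8, -129.0), (233, 107.7, 15.4, -120.6), (256, 107.7, -0.6, -120.3), (279, 107.7, -16.6, -121.0), (322, 94.1, -21.4, 24.4)]
44 [(190, 91.4, 19.2, 28.8), (233, 102.6, 15.6, -121.2), (256, 102.6, -0.6, -120.2), (279, 102.7, -16.7, -121.2), (322, 91.6, -21.2, 26.4)]
52 [(190, 89.3, 19.6, 27.4), (233, 97.4, 15.6, -119.7), (256, 97.4, -0.6, -119.8), (279, 97.5, -16.8, -120.9), (322, 89.2, -20.9, 28.8)]
60 [(190, 86.9, 19.6, 28.3), (233, 92.2, 15.8, -120.4), (256, 92.2, -0.6, -121.4), (279, 92.2, -17.0, -121.0), (322, 87.0, -21.4, 27.0)]
68 [(190, 84.7, 20.0, 26.9), (233, 86.9, 15.9, -121.3), (256, 86.9, -0.6, -119.7), (279, 86.9, -17.1, -121.2), (322, 84.7, -21.2, 28.6)]
76 [(190, 82.3, 20.2, 26.7), (233, 81.5, 16.1, -122.4), (256, 81.5, -0.6, -120.5), (279, 81.5, -17.2, -120.6), (322, 82.3
[... 3772 characters left out ...]
.7, -22.5, 46.6)]
308 [(190, 11.8, 20.4, 49.6), (233, -7.9, 8.6, 24.0), (256, -124.8, -0.6, -128.7), (279, -7.6, -10.2, 24.3), (322, 11.3, -22.2, 48.9)]
316 [(190, 11.2, 19.9, 52.7), (233, -12.1, 8.8, 23.6), (256, -133.9, -0.6, -128.9), (279, -11.7, -10.3, 24.1), (322, 12.2, -21.2, 53.9)]
324 [(190, 10.9, 19.3, 56.0), (233, -15.8, 8.8, 24.0), (256, -142.4, -0.6, -128.1), (279, -16.2, -10.4, 23.5), (322, 11.9, -20.7, 57.1)]
332 [(190, 16.2, 17.2, 65.5), (233, -20.9, 9.0, 22.8), (256, -147.1, -0.6, -122.8), (279, -20.6, -10.5, 23.2), (322, 16.4, -18.8, 65.7)]
340 [(190, 16.6, 16.5, 69.0), (233, -24.8, 9.0, 23.0), (256, -162.3, -0.6, -129.4), (279, -25.1, -10.7, 22.8), (322, 16.0, -18.4, 68.2)]
```

```bash
cat > pitch.py <<'E'
from h import *
from scipy.spatial.transform import Rotation as Ro
s=sensors.observe(); p=s['position']; M=Ro.from_quat(s['ee_rot']).as_matrix()
hd=-M[:,2]; hd=hd[:2]/np.hypot(*hd[:2]); lat=np.array([-hd[1],hd[0]])
acc=[]
for k in range(3):
    c=cap('wrist'); W=cloud(c); d=W[...,:2]-p[:2]; acc.append(np.dstack([d@hd,d@lat,W[...,2]-p[2]]))
T=np.median(np.array(acc),0); a,b,z=T[...,0],T[...,1],T[...,2]
def fit(n,m):
    A=np.c_[a[m],b[m],np.ones(m.sum())]; y=z[m]
    for _ in range(4):
        co=np.linalg.lstsq(A,y,rcond=None)[0]; r=y-A@co; k=abs(r)<max(.6,1.5*r.std()); A,y=A[k],y[k]
    print(n,len(y),'pitch',np.degrees(np.arctan(co[0])).round(2),'roll',np.degrees(np.arctan(co[1])).round(2),'mean a',A[:,0].mean().round(1),'z',y.mean().round(2))
uu,vv=np.meshgrid(np.arange(512),np.arange(384))
def box(u0,u1,v0,v1): return (uu>=u0)&(uu<=u1)&(vv>=v0)&(vv<=v1)
fit('handL',box(230,238,272,375)&(z>15)&(z<30)); fit('handR',box(275,283,272,375)&(z>15)&(z<30))
fit('tongue',box(249,263,222,268)&(z>15)&(z<25))
fit('plateM',box(220,292,176,208)&(z>22)&(z<33))
fit('jawL',box(180,196,116,160)&(z>20)&(z<33)); fit('jawR',box(316,332,116,160)&(z>20)&(z<33))
fit('armL',box(182,192,50,105)&(z>20)&(z<33)); fit('armR',box(315,325,50,105)&(z>20)&(z<33))
hsv=cv2.cvtColor(c['img'],cv2.COLOR_RGB2HSV)
fit('ring',(hsv[...,2]<120)&(z>-12)&(z<12)&(a>85)&(a<150)&(abs(b)<32))
E
python3 pitch.py; python3 - <<'E'
from h import *
for n in('scene','top'):
    c=cap(n); im=c['img'][:,:,::-1]
    if n=='top': im=im[100:240,140:280]
    else: im=im[120:260,120:330]
    cv2.imwrite(f'pics/{n}2.png',cv2.resize(im,None,fx=3.6,fy=3.6,interpolation=cv2.INTER_CUBIC))
E
```

```text
handL 697 pitch 4.34 roll -15.97 mean a -16.6 z 23.14
handR 719 pitch 3.91 roll 7.22 mean a -16.7 z 23.27
tongue 626 pitch 4.25 roll 0.03 mean a 18.6 z 19.91
plateM 2100 pitch 4.59 roll 0.02 mean a 43.7 z 27.7
jawL 659 pitch 4.06 roll 0.24 mean a 62.3 z 26.0
jawR 623 pitch 3.84 roll 2.38 mean a 62.7 z 26.06
armL 508 pitch 4.14 roll 1.42 mean a 81.7 z 27.39
armR 506 pitch 4.35 roll 0.37 mean a 81.8 z 27.43
ring 991 pitch 4.47 roll -0.05 mean a 99.2 z 4.1
```

View pics/scene2.png

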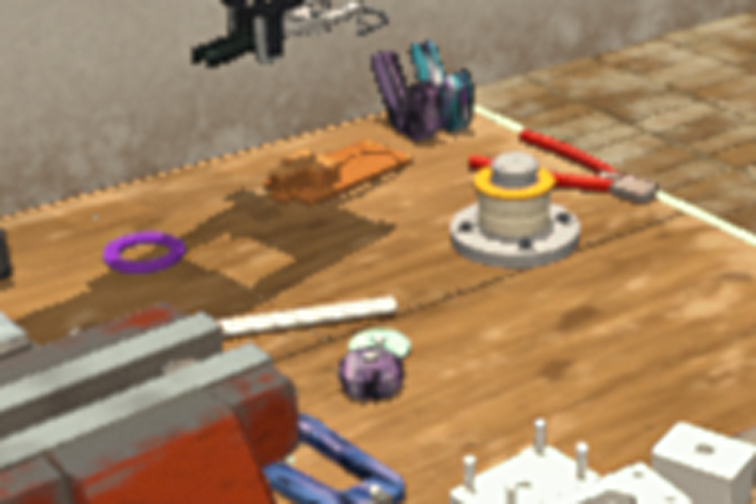

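View pics/top2.png

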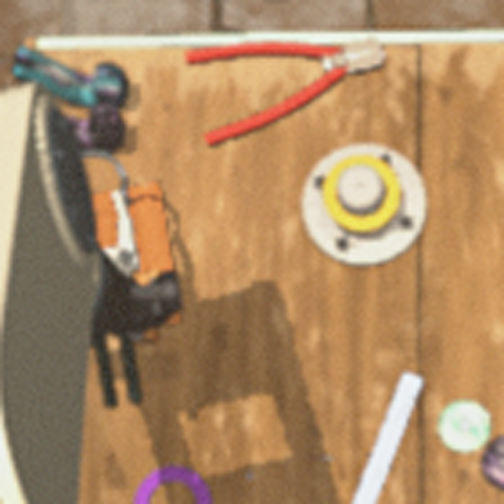

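The top view shows the pliers held and the scene view shows the roller and washer stack on the axle. All fits agree that the pliers are pitched 4.2° nose-up, with no roll. I'll compensate with the tool pitch and carry them to the axle.

Request:
{"op": "apply_moves", "data": {"rows": [{"dx":0,"dy":0,"dz":0,"rx":-0.006,"ry":0.0345,"rz":0,"jaw":-1},{"dx":0.05,"dy":-0.6,"dz":0,"rx":0,"ry":0,"rz":0,"jaw":-1},{"dx":0.06,"dy":-0.8,"dz":0,"rx":0,"ry":0,"rz":0,"jaw":-1},{"dx":0.06,"dy":-0.8,"dz":0,"rx":0,"ry":0,"rz":0,"jaw":-1},{"dx":0.06,"dy":-0.8,"dz":0,"rx":0,"ry":0,"rz":0,"jaw":-1},{"dx":0.06,"dy":-0.8,"dz":0,"rx":0,"ry":0,"rz":0,"jaw":-1},{"dx":0,"dy":-0.5,"dz":0,"rx":0,"ry":0,"rz":0,"jaw":-1},{"dx":0,"dy":0,"dz":0,"rx":0,"ry":0,"rz":0,"jaw":-1},{"dx":0,"dy":0,"dz":0,"rx":0,"ry":0,"rz":0,"jaw":-1}]}}

```text
clock: 22.42
position: [476.9, -72.1, 126.7]
ee_rot: [-0.676, -0.058, 0.732, -0.063]
ft_force: [0.3, 0.1, -2.4]
grip_width: 24.5
```

```bash
python3 pitch.py; python3 need.py 480.5 -84.5 110 -80.25; python3 - <<'E'
from h import *
cap('wrist','w15')
E
```

```text
handL 685 pitch -0.07 roll -15.76 mean a -14.5 z 24.43
handR 738 pitch -0.37 roll 6.65 mean a -14.6 z 24.5
tongue 633 pitch -0.07 roll -0.25 mean a 20.2 z 18.43
plateM 2131 pitch 0.04 roll 0.04 mean a 45.7 z 24.29
jawL 655 pitch -0.23 roll -0.9 mean a 64.2 z 21.15
jawR 617 pitch 0.01 roll 1.61 mean a 64.5 z 21.18
armL 497 pitch 0.01 roll 1.69 mean a 83.7 z 21.07
armR 515 pitch -0.1 roll -1.33 mean a 83.7 z 21.09
ring 981 pitch -0.05 roll -0.06 mean a 99.4 z -3.55
t 22.57 pos [477.  -71.8 126.9] yaw -80.11 w 24.3 F [-0.5  0.5 -1.7] tilt deg 4.55
  units d [ 0.087 -0.317 -0.422] r [ 0.0066 -0.0373 -0.0012]
```

View pics/w15.png

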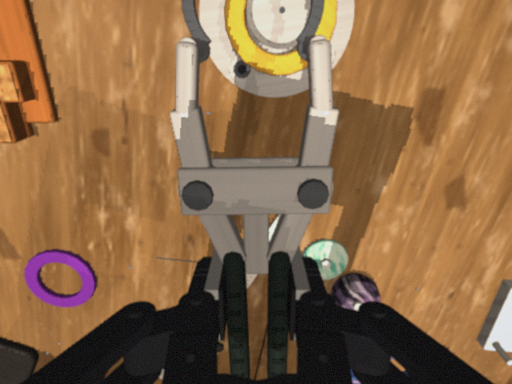

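Level now; the ring is ahead at the top of the picture. The pivots are at (198,195) and (314,194). I'll work out the ring centre in the tool frame.

```bash
cat > rc.py <<'E'
from h import *
import sys
from scipy.spatial.transform import Rotation as Ro
s=sensors.observe(); p=s['position']; M=Ro.from_quat(s['ee_rot']).as_matrix()
hd=-M[:,2]; hd=hd[:2]/np.hypot(*hd[:2]); lat=np.array([-hd[1],hd[0]])
c=cap('wrist',sys.argv[1] if len(sys.argv)>1 else None); g=cv2.cvtColor(c['img'],cv2.COLOR_RGB2GRAY); hsv=cv2.cvtColor(c['img'],cv2.COLOR_RGB2HSV)
W=cloud(c); z=W[...,2]-p[2]; d=W[...,:2]-p[:2]; a=d@hd;b=d@lat
P=[]
m=((g<90)).astype(np.uint8); m[:178]=0; m[212:]=0
cs,_=cv2.findContours(m,cv2.RETR_EXTERNAL,cv2.CHAIN_APPROX_NONE)
for q in cs:
    A=cv2.contourArea(q); (x,y),r=cv2.minEnclosingCircle(q)
    if A>200 and r<22 and (180<x<216 or 296<x<332):
        w=world(c,x,y,p[2]+27.9); P.append(w[:2]); dd=w[:2]-p[:2]; print('pivot',round(x,1),round(y,1),round(r,1),'ahead/left',(dd@hd).round(2),(dd@lat).round(2))
if len(P)==2:
    P=sorted(P,key=lambda w:-(w@lat)); mid=(P[0]+P[1])/2; v=P[0]-P[1]; h2=np.degrees(np.arctan2(-v[0],v[1]))
    hv=np.array([np.cos(np.radians(h2)),np.sin(np.radians(h2))])
    rcn=mid+62.5*hv; print('span',np.hypot(*v).round(2),'pliers heading',h2.round(2),'tool',np.degrees(np.arctan2(hd[1],hd[0])).round(2),'ring ctr world',rcn.round(2),'rel TCP ahead/left',((rcn-p[:2])@hd).round(2),((rcn-p[:2])@lat).round(2))
rm=(hsv[...,2]<120)&(z>-9)&(z<1)&(a>85)&(a<150)&(abs(b)<32)
rm=rm&(np.arange(384)[:,None]<36)
Q=np.array([world(c,u,v,p[2]-3.5)[:2] for v,u in np.argwhere(rm)],float)-p[:2]
if len(Q):
    A_,B_=Q@hd,Q@lat
    L,R=B_>0,B_<0
    for v in range(2,36,6):
        us=np.nonzero(rm[v])[0]
        if len(us)>3:
            l=us[us<256]; r=us[us>256]
            if len(l) and len(r):
                e=[(world(c,u,v,p[2]-3.5)[:2]-p[:2]) for u in (l[0]-.5,l[-1]+.5,r[0]-.5,r[-1]+.5)]
                print(v,[(round(float(x@hd),1),round(float(x@lat),1)) for x in e])
    f=lambda q: np.maximum(0,abs(np.hypot(A_-q[0],B_-q[1])-q[2])-1.6)
    print('fit r free', least_squares(lambda q: np.hypot(A_-q[0],B_-q[1])-q[2],[107,0,22.5]).x.round(2),' r=22.9', least_squares(lambda q: np.hypot(A_-q[0],B_-q[1])-22.9,[107,0]).x.round(2))
# axle
near=np.hypot(W[...,0]-586.4,W[...,1]+66.3)
for n,lo,hi,zz in [('shafttop',64,70,67),('washer',49,55,52)]:
    for x in fitblob(c,(near<40)&(W[...,2]>lo)&(W[...,2]<hi),(0,0,512,384),zz): print(n,x)
E
python3 rc.py
```

```text
pivot 197.0 195.3 16.0 ahead/left 46.09 19.37
pivot 312.5 193.5 15.9 ahead/left 46.79 -20.07
span 39.45 pliers heading 10.92 tool 9.9 ring ctr world [584.22 -52.39] rel TCP ahead/left 108.93 0.76
2 [(106.7, 25.5), (106.8, 21.0), (106.8, -20.0), (106.8, -24.5)]
8 [(104.9, 25.4), (104.9, 20.7), (105.0, -20.1), (105.0, -24.3)]
14 [(103.0, 25.2), (103.0, 20.5), (103.1, -19.9), (103.1, -24.1)]
20 [(101.1, 25.0), (101.1, 20.3), (101.2, -18.9), (101.2, -23.6)]
26 [(99.2, 24.1), (99.2, 19.4), (99.3, -18.3), (99.3, -23.0)]
32 [(97.3, 23.1), (97.3, 18.4), (97.3, -17.3), (97.3, -22.1)]
fit r free [108.58   0.52  23.02]  r=22.9 [108.23   0.52]
shafttop ('outer', array([581.9, -65.3,  13.6]), np.float64(2.26), 199)
washer ('outer', array([587. , -92.6,   7.1]), np.float64(2.09), 104)
washer ('outer', array([578.2, -63.9,  23.1]), np.float64(5.18), 251)
```

Request:
{"op": "apply_moves", "data": {"rows": [{"dx":0.06,"dy":-0.33,"dz":-0.4,"rx":0,"ry":0,"rz":0,"jaw":-1},{"dx":0,"dy":0,"dz":-0.25,"rx":0,"ry":0,"rz":0,"jaw":-1},{"dx":0,"dy":0,"dz":0,"rx":0,"ry":0,"rz":0,"jaw":-1},{"dx":0,"dy":0,"dz":0,"rx":0,"ry":0,"rz":0,"jaw":-1}]}}

```text
clock: 23.18
position: [479.3, -85.6, 98.4]
ee_rot: [-0.676, -0.059, 0.732, -0.064]
ft_force: [-0.3, 0.4, -1.7]
grip_width: 24.6
```

```bash
python3 need.py 479.4 -85.6 85 -80.25;python3 rc.py w16; python3 pitch.py | egrep 'tong|plate|ring'
```

```text
t 23.18 pos [479.3 -85.6  98.4] yaw -80.06 w 24.6 F [-0.3  0.4 -1.7] tilt deg 4.6
  units d [ 0.003 -0.    -0.335] r [ 0.0065 -0.0378 -0.0016]
pivot 197.2 195.2 15.9 ahead/left 46.14 19.3
pivot 312.5 193.1 15.6 ahead/left 46.95 -20.06
span 39.37 pliers heading 11.12 tool 9.94 ring ctr world [586.53 -65.87] rel TCP ahead/left 109.03 0.91
2 [(106.7, 25.5), (106.7, 20.9), (106.8, -20.0), (106.8, -24.2)]
8 [(104.8, 25.3), (104.9, 21.1), (104.9, -20.1), (104.9, -24.3)]
14 [(103.0, 25.1), (103.0, 20.9), (103.0, -19.5), (103.0, -24.1)]
20 [(101.1, 24.6), (101.1, 20.3), (101.2, -19.3), (101.1, -23.6)]
26 [(99.2, 24.0), (99.2, 19.3), (99.2, -18.3), (99.2, -23.0)]
32 [(97.2, 23.1), (97.2, 18.4), (97.3, -17.3), (97.3, -22.0)]
fit r free [108.71   0.55  23.07]  r=22.9 [108.23   0.55]
shafttop ('outer', array([581.4, -67.4,  13.8]), np.float64(3.13), 239)
washer ('outer', array([578.3, -67.4,  22.9]), np.float64(4.48), 386)
tongue 631 pitch -0.27 roll -0.37 mean a 20.2 z 18.58
plateM 2106 pitch -0.01 roll -0.18 mean a 45.8 z 24.4
ring 941 pitch -0.15 roll -0.01 mean a 99.4 z -3.4
```

View pics/w16.png

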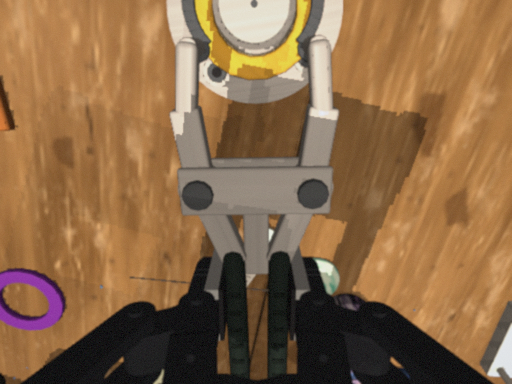

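The shaft's centre dot shows at (254,3), inside the ring's opening. I'll use it and the washer's edge for centring.

```bash
cat > cen.py <<'E'
from h import *
import sys
from scipy.spatial.transform import Rotation as Ro
s=sensors.observe(); p=s['position']; M=Ro.from_quat(s['ee_rot']).as_matrix()
hd=-M[:,2]; hd=hd[:2]/np.hypot(*hd[:2]); lat=np.array([-hd[1],hd[0]])
c=cap('wrist'); W=cloud(c); X=W
hsv=cv2.cvtColor(c['img'],cv2.COLOR_RGB2HSV)
if len(sys.argv)>2:
    w=world(c,float(sys.argv[1]),float(sys.argv[2]),67.)[:2]; print('dot',w.round(1),'ahead/left',((w-p[:2])@hd).round(2),((w-p[:2])@lat).round(2))
# washer outer edge
y=((hsv[...,0]>18)&(hsv[...,0]<35)&(hsv[...,1]>150)&(abs(W[...,2]-52)<4)).astype(np.uint8)
E=[]
for u in range(205,305,2):
    col=np.nonzero(y[:110,u])[0]
    if len(col)>3 and col[-1]<105: E.append(world(c,u,col[-1]+.5,52.)[:2]-p[:2])
E=np.array(E); A,B=E@hd,E@lat
r=least_squares(lambda q: np.hypot(A-q[0],B-q[1])-31,[108,0],loss='soft_l1'); print('washer arc ctr ahead/left',r.x.round(2),len(E),np.abs(r.fun).mean().round(2),'world',(p[:2]+r.x[0]*hd+r.x[1]*lat).round(1))
# shaft top: pixels z>62
t=((abs(W[...,2]-67)<2.2)&(np.hypot(W[...,0]-586,W[...,1]+66)<25)).astype(np.uint8)
E=[]
for u in range(222,290,2):
    col=np.nonzero(t[:60,u])[0]
    if len(col)>3: E.append(world(c,u,col[-1]+.5,65.5)[:2]-p[:2])
if len(E):
    E=np.array(E); A,B=E@hd,E@lat
    r=least_squares(lambda q: np.hypot(A-q[0],B-q[1])-q[2],[108,0,16],loss='soft_l1'); print('shaft arc ctr',r.x.round(2),len(E))
    r=least_squares(lambda q: np.hypot(A-q[0],B-q[1])-16.5,[108,0],loss='soft_l1'); print('shaft arc ctr r16.5',r.x.round(2))
E
python3 cen.py 254 3
```

```text
dot [587.  -66.5] ahead/left 109.12 0.15
washer arc ctr ahead/left [ 1.0837e+02 -1.0000e-02] 50 0.8 world [586.3 -66.8]
shaft arc ctr [107.77   0.14  16.68] 34
shaft arc ctr r16.5 [107.56   0.14]
```

Request:
{"op": "apply_moves", "data": {"rows": [{"dx":0.002,"dy":-0.0125,"dz":-0.35,"rx":0,"ry":0,"rz":0,"jaw":-1},{"dx":0,"dy":0,"dz":-0.1,"rx":0,"ry":0,"rz":0,"jaw":-1},{"dx":0,"dy":0,"dz":0,"rx":0,"ry":0,"rz":0,"jaw":-1},{"dx":0,"dy":0,"dz":0,"rx":0,"ry":0,"rz":0,"jaw":-1}]}}

```text
clock: 23.92
position: [479.7, -86.0, 79.6]
ee_rot: [-0.676, -0.059, 0.732, -0.064]
ft_force: [0.3, -0.2, -2.1]
grip_width: 24.9
```

```bash
python3 need.py 479.4 -86.1 70 -80.1;python3 rc.py w17|egrep -v 'shaft|washer'; python3 cen.py
```

```text
t 23.93 pos [479.7 -86.   79.6] yaw -80.03 w 24.9 F [ 0.3 -0.2 -2.1] tilt deg 4.54
  units d [-0.007 -0.003 -0.24 ] r [ 0.0067 -0.0372 -0.0006]
pivot 197.2 195.2 15.9 ahead/left 46.08 19.32
pivot 312.6 193.1 15.7 ahead/left 46.88 -20.08
span 39.41 pliers heading 11.13 tool 9.97 ring ctr world [586.85 -66.23] rel TCP ahead/left 108.96 0.89
2 [(106.7, 25.5), (106.7, 21.0), (106.8, -20.0), (106.8, -24.2)]
8 [(104.8, 25.4), (104.9, 21.1), (104.9, -20.1), (104.9, -24.3)]
14 [(103.0, 25.2), (103.0, 20.9), (103.0, -19.9), (103.0, -24.1)]
20 [(101.1, 24.6), (101.1, 20.3), (101.1, -19.3), (101.1, -23.6)]
26 [(99.2, 24.1), (99.2, 19.4), (99.2, -18.3), (99.2, -23.0)]
32 [(97.2, 23.1), (97.2, 18.4), (97.3, -17.3), (97.3, -22.1)]
fit r free [108.81   0.54  23.09]  r=22.9 [108.29   0.54]
washer arc ctr ahead/left [108.26   0.36] 50 0.26 world [586.2 -66.9]
shaft arc ctr [107.43   0.61  16.41] 34
shaft arc ctr r16.5 [107.53   0.62]
```

View pics/w17.png

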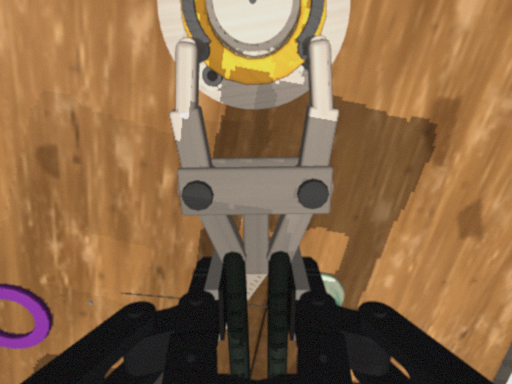

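The ring at (193–315, 10) brackets the shaft evenly. Descending slowly while watching the force.

Request:
{"op": "apply_moves", "data": {"rows": [{"dx":-0.01,"dy":0,"dz":-0.12,"rx":0,"ry":0,"rz":0,"jaw":-1},{"dx":0,"dy":0,"dz":-0.1,"rx":0,"ry":0,"rz":0,"jaw":-1},{"dx":0,"dy":0,"dz":-0.08,"rx":0,"ry":0,"rz":0,"jaw":-1},{"dx":0,"dy":0,"dz":0,"rx":0,"ry":0,"rz":0,"jaw":-1},{"dx":0,"dy":0,"dz":0,"rx":0,"ry":0,"rz":0,"jaw":-1}]}}

```text
clock: 24.65
position: [479.5, -86.0, 67.1]
ee_rot: [-0.676, -0.059, 0.732, -0.064]
ft_force: [0.1, 0.0, -2.2]
grip_width: 24.6
```

```bash
python3 need.py 479.4 -86 60 -80.1;python3 rc.py w18|egrep -v 'shaft|washer'; python3 cen.py; python3 pitch.py | egrep 'tong|plate|ring|arm'
```

```text
t 24.65 pos [479.5 -86.   67.1] yaw -80.03 w 24.6 F [ 0.1  0.  -2.2] tilt deg 4.5
  units d [-0.003  0.    -0.177] r [ 0.0067 -0.0369 -0.0005]
pivot 197.2 195.2 15.9 ahead/left 46.05 19.34
pivot 312.5 193.2 15.6 ahead/left 46.84 -20.04
span 39.39 pliers heading 11.12 tool 9.96 ring ctr world [586.63 -66.27] rel TCP ahead/left 108.93 0.91
2 [(106.7, 25.6), (106.7, 21.0), (106.8, -20.0), (106.8, -24.2)]
8 [(104.9, 25.4), (104.9, 21.1), (104.9, -20.1), (104.9, -24.3)]
14 [(103.0, 25.2), (103.0, 20.6), (103.1, -19.5), (103.0, -23.8)]
20 [(101.1, 24.6), (101.1, 20.3), (101.2, -19.3), (101.1, -23.6)]
26 [(99.2, 24.1), (99.2, 19.4), (99.2, -18.3), (99.2, -22.6)]
32 [(97.2, 23.2), (97.3, 11.5), (97.3, -17.3), (97.3, -22.1)]
fit r free [109.15   0.55  23.17]  r=22.9 [108.41   0.55]
washer arc ctr ahead/left [108.29   0.42] 50 0.24 world [586.1 -66.9]
shaft arc ctr [107.3    0.68  16.15] 34
shaft arc ctr r16.5 [107.69   0.71]
tongue 632 pitch -0.03 roll -0.11 mean a 20.2 z 18.43
plateM 2133 pitch -0.23 roll -0.02 mean a 45.7 z 24.32
armL 507 pitch 0.4 roll 2.39 mean a 83.6 z 21.1
armR 498 pitch -0.17 roll -0.27 mean a 83.7 z 21.17
ring 932 pitch 0.19 roll -0.09 mean a 99.2 z -3.43
```

View pics/w18.png

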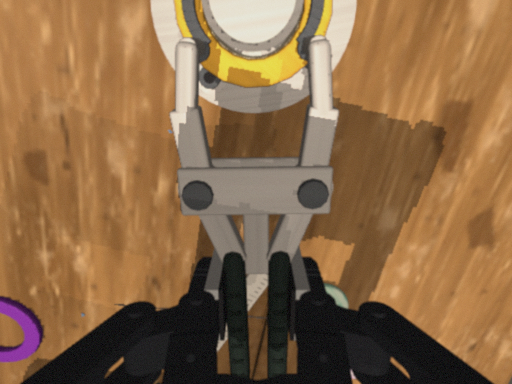

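The ring is on the shaft with no side force. Lowering to just above the washer.

Request:
{"op": "apply_moves", "data": {"rows": [{"dx":-0.01,"dy":0,"dz":-0.08,"rx":0,"ry":0,"rz":0,"jaw":-1},{"dx":0,"dy":0,"dz":-0.07,"rx":0,"ry":0,"rz":0,"jaw":-1},{"dx":0,"dy":0,"dz":0,"rx":0,"ry":0,"rz":0,"jaw":-1},{"dx":0,"dy":0,"dz":0,"rx":0,"ry":0,"rz":0,"jaw":-1}]}}

```text
clock: 25.4
position: [479.1, -86.0, 60.7]
ee_rot: [-0.676, -0.059, 0.731, -0.064]
ft_force: [-0.6, -1.0, -2.5]
grip_width: 24.6
```

```bash
python3 need.py 479.3 -86 59 -80.1
```

```text
t 25.4 pos [479.1 -86.   60.7] yaw -80.03 w 24.6 F [-0.6 -1.  -2.5] tilt deg 4.49
  units d [ 0.006  0.    -0.044] r [ 0.0068 -0.0368 -0.0005]
```

Request:
{"op": "apply_moves", "data": {"rows": [{"dx":0,"dy":0,"dz":-0.02,"rx":0,"ry":0,"rz":0,"jaw":-1},{"dx":0,"dy":0,"dz":-0.01,"rx":0,"ry":0,"rz":0,"jaw":-1},{"dx":0,"dy":0,"dz":0,"rx":0,"ry":0,"rz":0,"jaw":-1}]}}

```text
clock: 25.78
position: [479.2, -86.0, 59.5]
ee_rot: [-0.676, -0.059, 0.731, -0.064]
ft_force: [-0.0, -0.2, -2.4]
grip_width: 24.8
```

```bash
python3 need.py 479.3 -86 59 -80.1
```

```text
t 25.77 pos [479.2 -86.   59.5] yaw -80.03 w 24.8 F [-0.  -0.2 -2.4] tilt deg 4.48
  units d [ 0.004  0.001 -0.013] r [ 0.0068 -0.0367 -0.0005]
```

Request:
{"op": "apply_moves", "data": {"rows": [{"dx":0,"dy":0,"dz":-0.012,"rx":0,"ry":0,"rz":0,"jaw":-1},{"dx":0,"dy":0,"dz":0,"rx":0,"ry":0,"rz":0,"jaw":-1},{"dx":0,"dy":0,"dz":0,"rx":0,"ry":0,"rz":0,"jaw":-1}]}}

```text
clock: 26.15
position: [479.2, -86.0, 59.1]
ee_rot: [-0.676, -0.059, 0.731, -0.064]
ft_force: [0.3, 0.2, -1.6]
grip_width: 24.8
```

```bash
python3 need.py 479.3 -86 58.5 -80.1;python3 rc.py w19|egrep -v 'shaft|washer'; python3 cen.py; python3 pitch.py | egrep 'tong|plate|ring|arm'; python3 need.py 479.3 -86 58.5 -80.1
```

```text
t 26.15 pos [479.2 -86.   59.1] yaw -80.03 w 24.8 F [ 0.3  0.2 -1.6] tilt deg 4.47
  units d [ 0.002  0.001 -0.015] r [ 0.0068 -0.0366 -0.0006]
pivot 197.2 195.2 15.9 ahead/left 46.04 19.32
pivot 312.4 193.1 15.6 ahead/left 46.85 -20.05
span 39.38 pliers heading 11.14 tool 9.97 ring ctr world [586.35 -66.27] rel TCP ahead/left 108.93 0.92
2 [(106.7, 25.5), (106.7, 21.0), (106.8, -20.0), (106.8, -24.2)]
8 [(104.9, 25.4), (104.9, 21.1), (104.9, -20.1), (104.9, -24.4)]
14 [(103.0, 25.2), (103.0, 20.9), (103.1, -17.7), (103.1, -24.2)]
20 [(101.1, 24.6), (101.1, 20.3), (101.2, -19.3), (101.2, -23.6)]
26 [(99.2, 24.1), (99.2, 17.2), (99.2, -18.7), (99.2, -22.7)]
32 [(97.2, 23.1), (97.3, 18.4), (97.3, -15.2), (97.3, -22.1)]
fit r free [108.91   0.56  23.07]  r=22.9 [108.43   0.56]
washer arc ctr ahead/left [108.59   0.39] 50 0.2 world [586.1 -66.8]
shaft arc ctr [107.83   0.52  16.31] 34
shaft arc ctr r16.5 [108.04   0.53]
tongue 642 pitch -0.09 roll 0.35 mean a 20.1 z 18.45
plateM 2122 pitch 0.02 roll -0.04 mean a 45.7 z 24.35
armL 506 pitch -0.15 roll 3.6 mean a 83.4 z 21.15
armR 487 pitch 0.39 roll -0.41 mean a 83.8 z 21.24
ring 941 pitch -0.02 roll -0.04 mean a 99.3 z -3.32
t 26.4 pos [479.2 -86.   59.1] yaw -80.03 w 24.7 F [-0.1 -0.4 -1.7] tilt deg 4.47
  units d [ 0.002  0.    -0.015] r [ 0.0068 -0.0366 -0.0006]
```

View pics/w19.png

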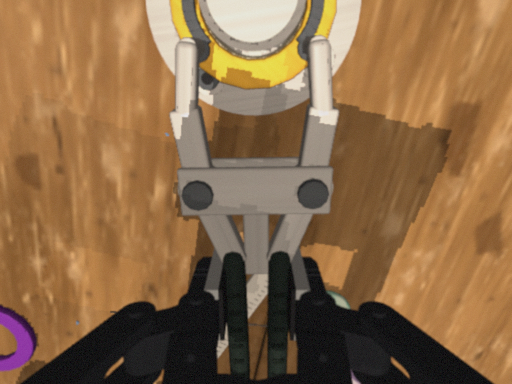

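Ring top reads 55.75 mm, against 55.5 when lying on the washer. It's level and centred within about 0.5 mm. One more small step to feel the washer.

Request:
{"op": "apply_moves", "data": {"rows": [{"dx":0,"dy":0,"dz":-0.01,"rx":0,"ry":0,"rz":0,"jaw":-1},{"dx":0,"dy":0,"dz":0,"rx":0,"ry":0,"rz":0,"jaw":-1},{"dx":0,"dy":0,"dz":0,"rx":0,"ry":0,"rz":0,"jaw":-1},{"dx":0,"dy":0,"dz":0,"rx":0,"ry":0,"rz":0,"jaw":-1}]}}

```text
clock: 26.9
position: [479.2, -86.0, 58.8]
ee_rot: [-0.676, -0.059, 0.731, -0.064]
ft_force: [-0.1, 0.3, -1.4]
grip_width: 24.6
```

```bash
python3 need.py 479.3 -86 58.5 -80.1; python3 pitch.py | egrep 'tong|plate|ring|arm'; python3 need.py 479.3 -86 58.5 -80.1
```

```text
t 26.9 pos [479.2 -86.   58.8] yaw -80.03 w 24.6 F [-0.1  0.3 -1.4] tilt deg 4.47
  units d [ 0.001  0.001 -0.006] r [ 0.0068 -0.0366 -0.0005]
tongue 637 pitch 0.12 roll -0.84 mean a 20.1 z 18.44
plateM 2131 pitch 0.43 roll 0.02 mean a 45.7 z 24.43
armL 510 pitch -0.25 roll 2.17 mean a 83.6 z 21.34
armR 503 pitch 0.14 roll -0.93 mean a 83.6 z 21.43
ring 964 pitch 0.24 roll -0.06 mean a 99.4 z -3.09
t 27.05 pos [479.2 -86.   58.7] yaw -80.03 w 24.3 F [-0.7 -0.5 -2.7] tilt deg 4.47
  units d [ 0.002  0.001 -0.006] r [ 0.0068 -0.0366 -0.0005]
```

```bash
python3 - <<'E'
from h import *
c=cap('scene'); im=c['img'][:,:,::-1][120:260,180:330]
cv2.imwrite('pics/scene3.png',cv2.resize(im,None,fx=5,fy=4.2,interpolation=cv2.INTER_CUBIC))
s=sensors.observe(); print(s['clock'],s['position'],s['ft_force'],s['wrist_torque'])
E
```

```text
27.1 [479.19658052 -86.06466633  58.71624619] [-0.58127931  0.34863083 -1.14050952] [ 0.03384339 -0.05088952 -0.00645844]
```

View pics/scene3.png

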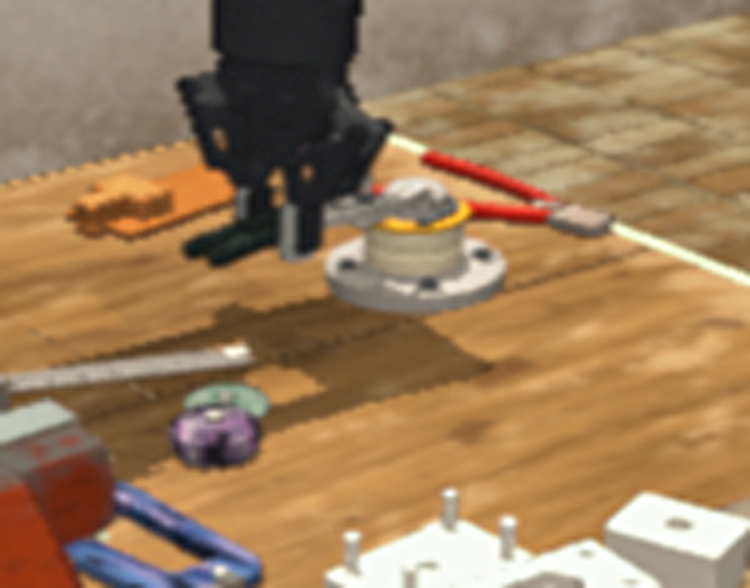

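The scene view shows the ring around the shaft just above the yellow washer at (425,210), with the pliers still held. Handing in.

```bash
python3 -c "
from bench import robot
print(robot.sign_off())"
```

```text
the job is handed in; nothing more can be done
None
```

The job is handed in at about 27 s of the 64 s. The roller is on the shoulder, the washer lies flat on it, and the spread ring is held at the groove with the pliers still squeezed.

**Last checks:**
- **Roller and washer:** the roller's top measured 46.1 mm and the washer's top 52.0 mm. Both were centred on the axle and released.
- **Ring height:** its top read about 55.6 mm, against 55.5 mm when lying on the washer.
- **Ring level and centring:** it was level to about 0.3° and centred within roughly 0.5 mm. The centring estimates disagreed by up to about 1 mm along the pliers' axis, inside the 2 mm clearance.
- **Pressing force:** the vertical force changed by no more than about 1 N from when the pliers hung free, so contact is very light. Noise in the reading makes the exact contact uncertain.
- **Other objects:** I saw nothing else on the bench moved.

**What disagreed:**
- **Pliers' tilt:** squeezing tipped the pliers about 4.2° nose-up in the pads. I tilted the tool by the same amount to level the ring, then measured it again.
- **Gripper width:** it read about 3 mm too small for the washer (58.7 instead of 62 mm) and for the squeezed handles (24.6 instead of 28 mm). I took that as finger flex. I judged the pliers fully squeezed from the handles running parallel and the ring's fitted radius of about 23 mm, which matches a spread ring.

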